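# Draw a heat-spreader plate out of its tray and load it in the clamping jig

## Robot

A 7-joint arm with a two-finger parallel gripper is mounted at the origin on the work surface. World frame = base frame: x ahead of the robot, y to its left, z up, the work surface at z = 0. Lengths are in mm, angles in rad, forces in N, time in s.
With the tool pointing down it reaches from about 400 to 850 mm from the base axis. Payload 4.5 kg.
Tool frame: the origin (TCP) lies at the very end of the fingers, on their centre line; the grasp point (between the pads) lies ctrl.grip_depth behind it (ctrl.grip_depth is the distance from the TCP to the grasp point, in mm); z points along the fingers, y is the line along which they close (so a half turn about z gives the same grasp; the last joint's range is limited). The gripper opens to 88 mm and grips with 3 to 60 N. Pads are 18 mm wide; open, the fingers measure 123 mm over their backs; the gripper's body (75 mm by 187 mm) begins 45 mm behind the grasp point.
Start: joints at [-1.167, 0.689, -0.195, 1.565, 0.157, 0.902, -0.215], TCP at [225.876, 582.783, 217.743] pointing down, gripper open.
Joint ranges: [-3.01, 3.01], [-0.46, 2.08], [-1.47, 1.51], [0.13, 2.56], [-1, 4.14], [0.04, 2.09], [-2.66, 2.66]. Speed limits (rad/s): [2.57, 2.57, 3.14, 3.14, 3.14, 3.14, 3.14].

## Interface

Orientations are given as a unit quaternion [w, x, y, z].
In Python, from plant import ctrl, vision, ticket gives the robot as it stands.
- The arm moves only by the tool servo_tool, never from a script. Its argument "increments" is a list that holds one entry, the list of rows, each a list of 5 numbers: the shift along the tool's x, y, z scaled (see below), then the turn about the tool's z scaled (see below), then the closure, from 0 (fully open) to 1 (shut). In form: [[[x, y, z, turn, jaw], ...]]. A call has 1 to 10 rows; each row is the pose to reach, as a shift and turn from the pose commanded when the call began, along the tool's axes at that moment; what a row does not reach only later rows make up. The controller multiplies each number of a shift by 0.5 m and each number of a turn by 30 degrees. A row lasts 1/10 s, in which the tool goes at most 50 mm and 8.59 degrees, less where a joint would pass 70% of its speed; a pose out of reach is approached as far as the arm can. A call with a number of a shift or a turn outside -1 to 1 is refused whole. A call with a gripper value outside its range is refused whole. The fingers move at their own pace and stop on an object; "squeeze" is the grip in N (left out, the last holds). Time passes only in rows, so rows that repeat a pose let the fingers close. It gives the time, the measured TCP pose, the force, the opening and the grip force at its end, in the units of the state.
- ctrl.get_state(): the state, without advancing time (a new reading comes with each control period).
- vision.read_camera(name): name is "scene" or "top"; returns a dict with "frame" (420x560x3 uint8, red, green, blue), "range_z" (420x560 float32, mm along the optical axis (not along the pixel's ray), 0 where there is no reading), "mtx" (3x3 intrinsics, pixels), "pose" (4x4, takes a point from camera to world coordinates). Camera axes: x right, y up, looking along -z (the intrinsics and any distortion apply to the point x, -y, -z); pixel columns grow to the right and rows downward; lengths in mm; the calibration is good to about 2 mm. A picture is of the moment at which its call begins.
- ticket.close_job(): hands the job in; it is judged then, once.
Trained networks look in the newest picture that a camera, given by its name, has taken for a name from the list of things; names that differ only in an ending like _2 or _b are one class to them, and where a whole thing is asked for, a point or a joint stands for the part that bears it (a point fixed in the world has none). Each returns a list of dicts, best first, with "confidence" (0 to 1); they miss things now and then, are a little off and sometimes report something else, mostly with a low value. They report only what shows in the picture. A call takes as long as a camera call. They do not tell look-alikes from the thing itself.
- vision.regions_of(camera, label): "mask" (420x560 bool, what is visible of it) and "pixel" ([column, row] in pixels, amid what is visible of it).
The state is a dict: "time": time; "joint_positions": joint angles; "qd": joint speeds; "joint_torque": joint torques, N m; "tool_pos": TCP position; "orientation": TCP orientation; "force": force on the tool from outside, world axes, zero at the start; "torque": the same for the moment, N m; "gripper_width": finger opening in mm; "grasp_force": force on a finger pad.
Only numpy, scipy, OpenCV 4.12 (cv2) and the standard library are available. Lean on these libraries where they do the work, as an engineer would, in place of code of your own. Each camera call takes 0.05 s, during which the arm holds its last target. There are 200 camera calls.

## Task

The thin aluminium plate lies too flat and too close between the tray's lips to be gripped: slide it, pressing only lightly, out of the tray's open end until it overhangs enough to be pinched by its two long sides, then lift it clear of the tray. Load it end-first into the jig, sliding it along the channel and under the bridge until its end rests against the end stop and it lies flat, then let go. Press and push gently throughout (the plate must not be forced against tray or jig with more than about 15 N), do not let the plate fall, and leave the other things on the desk where they are.

Things in the scene. Friction and masses are not known exactly. Their poses are not given: they have to be found in the camera images.
- plate: Thin bare aluminium plate, 140 (x) x 50 (y) x 3 mm (z), 40 to 80 g, friction about 0.3 on tray and jig. Origin: centre of its underside. It starts flat on the tray floor, its x axis roughly along the tray's, its near end 10 to 40 mm inside the open edge. Hanging out over 65 mm it tips and falls.
- tray: Low wooden drawer unit, fixed, 200 (x) x 110 (y) x 63 mm high, its top a shallow tray, on feet set anew each time: its origin, the centre of its underside, is 2 to 12 mm above the desk. Black tray floor 56 mm above the origin, 66 mm wide, from x = -100 mm (open edge over a sheer drop, roughly facing the robot) to +85 mm. Lips 7 mm high along both whole sides and the +x end.
- tray_edge (a point): Middle of the tray's open edge at floor level: in the tray's frame (-100, 0, 56) mm; same axes as the tray (+x points inwards).
- jig: Fixed grey block, x -55 to +60, y -50 to +50 mm, with a channel on top; on feet, so its underside (origin) is 2 to 12 mm above the desk. Channel floor 50 mm above the origin, open at -x (roughly to the robot). Rails 8 mm high, 55 mm apart from x = -27 to +40, flared to 63 at x = -55. Rigid end stop: face at x = 40. Flat bridge over x 7.5 to 37.5 mm, underside 8 mm above the floor, top 13.
- jig_home (a point): Where the origin of the plate must come to lie: in the jig's frame (-30, 0, 50) mm, on the channel floor; same axes as the jig. The plate then touches the end stop and its outer 45 mm stick out of the jig's -x side.
- spool: Bystander: metal spool standing on the desk, 54 mm diameter, 40 mm high. Origin: centre of its underside.
- screwdriver: Bystander: black-handled screwdriver lying on the desk between the two units. Origin under its middle, handle to its -x.
- case: Bystander: flat white plastic parts case, 80 x 70 x 28 mm, lying on the desk. Origin: centre of its underside.
Mind the look-alikes: they are no part of the job. There is more than one size of the plate; the job needs the smallest.

How it is judged:
By the outcome, as a careful person would: the job done as asked, in the order asked, and still so for the second after the job is handed in, with the robot touching nothing.
It also fails if it takes over 72 s, if anything falls off the work surface, if the arm or the gripper's body presses on something with over 40 N, if the wrist force passes 120 N, or if a joint passes its speed limit or range.

## Working session

There is one attempt and no reset: what is moved stays moved. The work goes in short steps, Python scripts to look and compute and a tool call to move; the robot and the scene stay as the last step left them, time stands still between calls to the robot, and variables do not carry over. Pictures are saved under pics/ and viewed, at most 10 in all, crops included, and the job is handed in when it is done.

Besides the shell and the picture viewer there is one more tool, called after "Call:" as name(argument=value, ...), one argument or row to a line, values as JSON. servo_tool: Moves the arm, as the interface text tells. Its arguments: {"type":"object","properties":{"increments":{"type":"array","items":{"type":"array","items":{"type":"array","items":{"type":"number","minimum":-1,"maximum":1}}}},"squeeze":{"type":"number"}},"required":["increments"]}

```bash
mkdir -p pics; ls; cat > h.py <<'E'
import numpy as np, cv2
from plant import ctrl, vision, ticket
from scipy.spatial.transform import Rotation as R
def cloud(c):
    z=c["range_z"].astype(float); K=c["mtx"]; P=np.array(c["pose"])
    v,u=np.mgrid[0:z.shape[0],0:z.shape[1]]
    X=(u-K[0][2])/K[0][0]*z; Y=(v-K[1][2])/K[1][1]*z
    p=np.stack([X,-Y,-z],-1)@P[:3,:3].T+P[:3,3]
    p[z<=0]=np.nan
    return p
def save(c,n): cv2.imwrite(f"pics/{n}.png",cv2.cvtColor(c["frame"],cv2.COLOR_RGB2BGR))
def rot():
    q=ctrl.get_state()["orientation"]; return R.from_quat([q[1],q[2],q[3],q[0]])
E
python3 - <<'E'
from h import *
s=ctrl.get_state(); print(s, ctrl.grip_depth); print(rot().as_matrix().round(3))
for n in("top","scene"):
    c=vision.read_camera(n); save(c,n+"0"); p=cloud(c); print(n,np.array(c["pose"]).round(2).tolist(),c["mtx"])
    np.savez(f"{n}0.npz",p=p,f=c["frame"])
    for l in("plate","tray","jig","spool","screwdriver","case"):
        for r in vision.regions_of(n,l):
            m=r["mask"]; print(l,r["confidence"],r["pixel"],m.sum(),np.nanmedian(p[m],0).round(0),cv2.minAreaRect(p[m][:,:2][np.isfinite(p[m][:,0])].astype(np.float32)))
E
```

```text
pics
{'time': 0.0, 'joint_positions': array([-1.16721349,  0.68993707, -0.19448406,  1.56631461,  0.15727822,
        0.90251276, -0.21508635]), 'qd': array([-0.00065859, -0.00039025,  0.00024774, -0.0005403 ,  0.00129309,
        0.00032206, -0.00146701]), 'joint_torque': array([-4.12093514e-04, -5.27574027e+01, -1.26683347e+00, -1.53426844e+01,
       -5.25453652e-02,  6.86321320e-03,  1.82846484e-04]), 'tool_pos': array([225.70575602, 582.11845425, 216.94642757]), 'orientation': array([-9.60302201e-05,  1.83811308e-01,  9.82961142e-01, -8.87252231e-04]), 'force': array([ 0.18194818,  0.31740732, -0.34319313]), 'torque': array([-0.00854195, -0.00256154, -0.01448283]), 'grasp_force': 0.0, 'gripper_width': 88.08837475166443} 18.700000000000003
[[-0.932  0.361 -0.001]
 [ 0.361  0.932 -0.002]
 [-0.    -0.002 -1.   ]]
top [[-0.01, 0.99, -0.12, 373.47], [-1.0, -0.01, -0.02, -144.76], [-0.02, 0.12, 0.99, 949.82], [0.0, 0.0, 0.0, 1.0]] [[393.06523961   0.         279.35905767]
 [  0.         393.06523961 208.19692292]
 [  0.           0.           1.        ]]
plate 0.9 [436.4, 284.1] 2640
[... 2081 characters left out ...]
((625.61474609375, -177.20538330078125), (137.89697265625, 237.44430541992188), 73.75703430175781)
jig 0.87 [389.3, 181.6] 2157 [645. 145.  57.] ((626.3040771484375, 191.89434814453125), (131.8263397216797, 163.05502319335938), 8.465292930603027)
spool 0.68 [368.9, 235.0] 474 [697.   7.  41.] ((699.2313842773438, 23.339387893676758), (73.9895248413086, 49.852962493896484), 69.39326477050781)
screwdriver 0.62 [297.2, 184.2] 411 [463.   0.  23.] ((496.45770263671875, 11.45494270324707), (208.88169860839844, 37.708438873291016), 4.017133712768555)
case 0.96 [171.4, 291.7] 1215 [ 476. -411.   29.] ((463.6741638183594, -407.9450378417969), (76.65483856201172, 94.19264221191406), 87.5264892578125)
```

```bash
python3 - <<'E'
import cv2
a=cv2.imread("pics/top0.png"); cv2.imwrite("pics/tc.png",cv2.resize(a[90:190,90:360],None,fx=2.9,fy=2.9,interpolation=2))
E
```

```text
(no output)
```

View pics/tc.png

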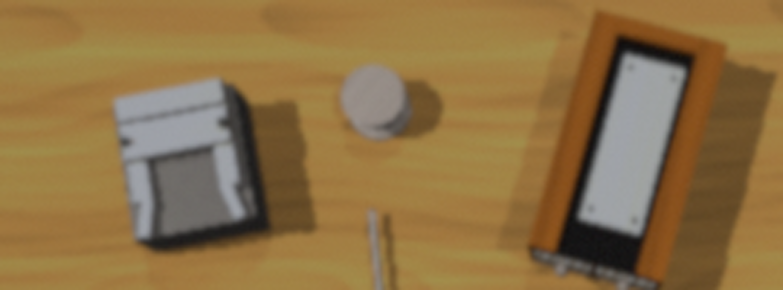

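View pics/scene0.png

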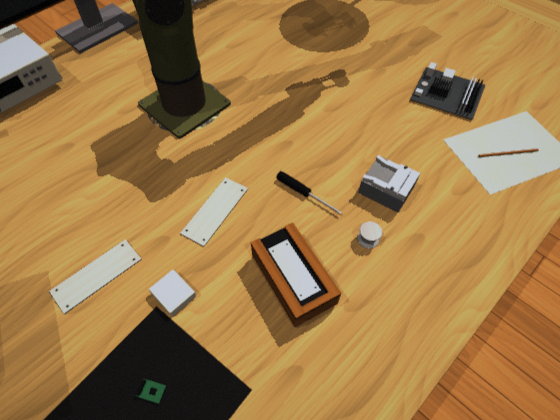

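The top crop shows the jig on the left (crop 190,165), channel open downward, towards the robot. The tray is on the right (crop 630,150) with the 140×50 plate in it. The scene picture shows the other two plates lying on the desk; they are the larger look-alikes.

```bash
python3 - <<'E'
from h import *
for n in("top","scene"):
    d=np.load(n+"0.npz"); p=d["p"]; f=d["f"].astype(int)
    def rect(m,lab):
        q=p[m]; q=q[np.isfinite(q[:,0])]
        (c,s,a)=cv2.minAreaRect(q[:,:2].astype(np.float32)); print(n,lab,len(q),np.round(c,1),np.round(s,1),round(a,2),"z",np.percentile(q[:,2],[5,25,50,75,95]).round(1))
    x,y,z=p[...,0],p[...,1],p[...,2]
    near=lambda cx,cy,r:(np.hypot(x-cx,y-cy)<r)
    T=near(645,-197,140)&(z>45)
    h=f.sum(-1); sat=f.max(-1)-f.min(-1)
    wood=T&(sat>60)&(z>63); plate=T&(sat<40)&(h>330); black=T&(h<120)
    rect(T&(z>63),"tray>63"); rect(wood,"wood"); rect(plate,"plate")
    rect(black&near(645,-197,100),"black")
    J=near(645,170,100)
    rect(J&(z>45),"jig>45")
    hh=z[J&(z>40)]; print(np.histogram(hh,bins=np.arange(40,80,2)))
    hh=z[T]; print(np.histogram(hh,bins=np.arange(46,86,2)))
    desk=near(560,-50,40); print("desk z",np.nanmedian(z[desk]))
E
```

```text
top tray>63 4063 [ 637.1 -195.6] [110.1 202.1] 73.65 z [64.9 67.5 70.2 72.7 74.7]
top wood 1840 [ 637.5 -195.7] [110.1 201.4] 73.65 z [70.  71.8 72.8 73.8 75.3]
top plate 1280 [ 638.8 -198.4] [ 50.3 142.9] 73.82 z [66.3 67.8 68.9 70.  71.6]
top black 492 [ 634.6 -194.1] [ 63.1 177.4] 73.49 z [63.4 64.9 65.9 66.9 68.7]
top jig>45 2152 [633.4 164.3] [118.6 101.1] 10.93 z [50.2 52.8 59.7 64.9 67.4]
(array([ 11,  17,  17,  22,  58, 288, 395, 173,  44, 117, 192, 168, 357,
       274,  52,   2,   0,   0,   0]), array([40, 42, 44, 46, 48, 50, 52, 54, 56, 58, 60, 62, 64, 66, 68, 70, 72,
       74, 76, 78]))
(array([ 10,   6,   7,  18,  22,  13,  10,  16, 104, 443, 681, 772, 763,
       936, 362,  33,   0,   0,   0]), array([46, 48, 50, 52, 54, 56, 58, 60, 62, 64, 66, 68, 70, 72, 74, 76, 78,
       80, 82, 84]))
desk z -1.0679880352392956
scene tray>63 4410 [ 638.5 -195. ] [111.2 202.1] 73.51 z [67.1 70.  72.7 75.3 77.2]
scene wood 2082 [ 638.5 -195. ] [111.2 202.1] 73.51 z [71.6 74.2 75.4 76.3 77.8]
scene plate 1374 [ 640.1 -198.5] [ 50.4 141.8] 73.82 z [68.8 70.4 71.4 72.4 73.7]
scene black 929 [ 639.8 -206. ] [ 91.1 193.7] 74.16 z [49.4 65.1 67.9 69.1 71.2]
scene jig>45 1602 [636.5 163.5] [116.8 103.6] 10.72 z [51.8 56.  62.9 68.3 70.7]
(array([ 23,  20,  28,  24,  27,  27,  76, 235, 222,  86,  55, 128, 124,
       138, 308, 126,  13,   4,   0]), array([40, 42, 44, 46, 48, 50, 52, 54, 56, 58, 60, 62, 64, 66, 68, 70, 72,
       74, 76, 78]))
(array([ 31,  31,  27,  38,  32,  19,  30,  34,  32,  70, 331, 675, 830,
       790, 987, 635,  71,   3,   0]), array([46, 48, 50, 52, 54, 56, 58, 60, 62, 64, 66, 68, 70, 72, 74, 76, 78,
       80, 82, 84]))
desk z 1.7681692550297612
```

Call:
servo_tool(
  increments=[
    [[-0.707, -0.575, 0.1, -0.16, 1], [-0.707, -0.575, 0.1, -0.16, 1], [-0.707, -0.575, 0.1, -0.16, 1], [-0.707, -0.575, 0.1, -0.16, 1], [-0.707, -0.575, 0.1, -0.16, 1], [-0.707, -0.575, 0.1, -0.16, 1], [-0.707, -0.575, 0.1, -0.16, 1], [-0.707, -0.575, 0.1, -0.16, 1], [-0.707, -0.575, 0.1, -0.16, 1], [-0.707, -0.575, 0.1, -0.16, 1]],
  ],
)

```text
time: 1.7
tool_pos: [454.3, 179.5, 167.1]
orientation: [0.001, 0.148, 0.989, -0.002]
force: [0.3, 0.4, 0.3]
gripper_width: 10.3
grasp_force: 0.0
```

```bash
cat >> h.py <<'E'
def go(x,y,z,yaw=None):
    """tool-units row for a world TCP target; yaw = world angle (deg) of tool y axis"""
    s=ctrl.get_state(); M=rot().as_matrix(); d=np.array([x,y,z])-s["tool_pos"]
    cur=np.degrees(np.arctan2(M[1,1],M[0,1])); t=0 if yaw is None else -(yaw-cur)/30
    print("t",round(s["time"],2),"pos",s["tool_pos"].round(1),"yaw",round(cur,2),"f",s["force"].round(2),"w",round(s["gripper_width"],1),"row",(M.T@d/500).round(4),round(t,4))
E
python3 - <<'E'
from h import *
go(677.8,-209.5,90,73.7)
E
```

```text
t 1.7 pos [454.3 179.5 167.1] yaw 72.99 f [0.33 0.38 0.26] w 10.3 row [-0.6547 -0.6125  0.158 ] -0.0238
```

Call:
servo_tool(
  increments=[
    [[-0.655, -0.612, 0.1, -0.024, 1], [-0.655, -0.612, 0.1, -0.024, 1], [-0.655, -0.612, 0.1, -0.024, 1], [-0.655, -0.612, 0.1, -0.024, 1], [-0.655, -0.612, 0.1, -0.024, 1], [-0.655, -0.612, 0.1, -0.024, 1], [-0.655, -0.612, 0.1, -0.024, 1], [-0.655, -0.612, 0.1, -0.024, 1], [-0.655, -0.612, 0.1, -0.024, 1], [-0.655, -0.612, 0.1, -0.024, 1]],
  ],
)

```text
time: 2.7
tool_pos: [680.7, -208.5, 116.2]
orientation: [0.001, 0.141, 0.99, -0.003]
force: [-1.2, -0.9, -0.3]
gripper_width: 0.3
grasp_force: 0.0
```

```bash
python3 - <<'E'
from h import *
c=vision.read_camera("scene"); save(c,"s1")
a=c["frame"][190:340,220:370,::-1]; cv2.imwrite("pics/s1c.png",cv2.resize(a,None,fx=3.5,fy=3.5))
go(677.8,-209.5,76,73.7)
E
```

```text
t 2.75 pos [ 679.8 -203.6  116.5] yaw 73.97 f [0.71 0.29 0.16] w 0.6 row [ 0.0007 -0.0123  0.081 ] 0.0089
```

View pics/s1c.png

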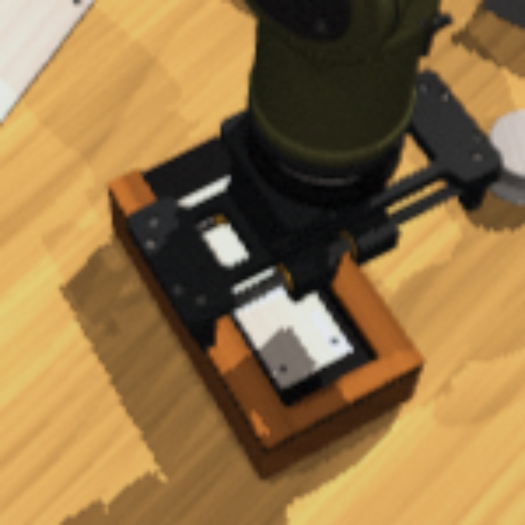

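The gripper is closed over the plate, roughly mid-width and past its centre, and the far end of the plate shows at crop (310,350). I'll descend now.

Call:
servo_tool(
  increments=[
    [[0, 0, 0.02, 0, 1], [0, 0, 0.04, 0, 1], [0, 0, 0.06, 0, 1], [0, 0, 0.08, 0, 1], [0, 0, 0.08, 0, 1], [0, 0, 0.08, 0, 1]],
  ],
)

```text
time: 3.35
tool_pos: [679.3, -198.6, 77.4]
orientation: [-0.0, 0.136, 0.991, 0.0]
force: [0.0, 0.2, 0.0]
gripper_width: 0.4
grasp_force: 0.0
```

```bash
python3 - <<'E'
from h import *
go(677.8,-209.5,70.5,73.7)
E
```

```text
t 3.35 pos [ 679.3 -198.6   77.4] yaw 74.36 f [0.01 0.22 0.04] w 0.4 row [-0.003  -0.0217  0.0138] 0.022
```

Call:
servo_tool(
  increments=[
    [[-0.003, -0.0217, 0.006, 0.022, 1], [-0.003, -0.0217, 0.006, 0.022, 1], [-0.003, -0.0217, 0.012, 0.022, 1], [-0.003, -0.0217, 0.012, 0.022, 1]],
  ],
)

```text
time: 3.75
tool_pos: [677.8, -209.9, 71.4]
orientation: [-0.0, 0.142, 0.99, 0.0]
force: [-0.6, -0.6, -0.6]
gripper_width: 0.4
grasp_force: 0.0
```

```bash
python3 - <<'E'
from h import *
go(677.8,-209.5,70.,73.7)
E
```

```text
t 3.75 pos [ 677.8 -209.9   71.4] yaw 73.66 f [-0.62 -0.61 -0.55] w 0.4 row [0.0001 0.0007 0.0029] -0.0014
```

Call:
servo_tool(
  increments=[
    [[0, 0, 0.001, 0, 1], [0, 0, 0.002, 0, 1], [0, 0, 0.003, 0, 1], [0, 0, 0.003, 0, 1]],
  ],
)

```text
time: 4.15
tool_pos: [678.0, -209.7, 70.1]
orientation: [-0.0, 0.142, 0.99, 0.0]
force: [0.4, 0.6, 0.4]
gripper_width: 0.5
grasp_force: 0.0
```

Call:
servo_tool(
  increments=[
    [[0, 0, 0.001, 0, 1], [0, 0, 0.001, 0, 1], [0, 0, 0.001, 0, 1]],
  ],
)

```text
time: 4.45
tool_pos: [678.0, -209.8, 69.7]
orientation: [0.0, 0.142, 0.99, 0.0]
force: [0.8, -0.7, 0.6]
gripper_width: 0.2
grasp_force: 0.0
```

Call:
servo_tool(
  increments=[
    [[0, 0, 0.001, 0, 1], [0, 0, 0.001, 0, 1], [0, 0, 0.001, 0, 1]],
  ],
)

```text
time: 4.75
tool_pos: [678.0, -209.9, 69.2]
orientation: [0.0, 0.142, 0.99, 0.0]
force: [0.3, 0.3, -0.3]
gripper_width: 0.7
grasp_force: 0.0
```

Call:
servo_tool(
  increments=[
    [[0, 0, 0.001, 0, 1], [0, 0, 0.001, 0, 1], [0, 0, 0.001, 0, 1]],
  ],
)

```text
time: 5.05
tool_pos: [677.9, -209.8, 68.7]
orientation: [-0.0, 0.142, 0.99, 0.0]
force: [-0.4, 0.4, 0.6]
gripper_width: 0.4
grasp_force: 0.0
```

Call:
servo_tool(
  increments=[
    [[0, 0, 0.001, 0, 1], [0, 0, 0.001, 0, 1], [0, 0, 0.001, 0, 1]],
  ],
)

```text
time: 5.35
tool_pos: [677.9, -209.8, 68.2]
orientation: [-0.0, 0.142, 0.99, 0.0]
force: [-0.3, 0.5, 0.1]
gripper_width: 0.5
grasp_force: 0.0
```

Call:
servo_tool(
  increments=[
    [[0, 0, 0.001, 0, 1], [0, 0, 0.001, 0, 1], [0, 0, 0.001, 0, 1]],
  ],
)

```text
time: 5.65
tool_pos: [678.0, -209.9, 67.7]
orientation: [0.0, 0.142, 0.99, 0.0]
force: [0.6, -0.7, 0.9]
gripper_width: 0.8
grasp_force: 0.0
```

Call:
servo_tool(
  increments=[
    [[0, 0, 0.001, 0, 1], [0, 0, 0.001, 0, 1], [0, 0, 0.001, 0, 1]],
  ],
)

```text
time: 5.95
tool_pos: [677.9, -209.8, 67.2]
orientation: [-0.0, 0.142, 0.99, 0.0]
force: [-0.5, 0.4, -0.4]
gripper_width: 0.7
grasp_force: 0.0
```

Call:
servo_tool(
  increments=[
    [[0, 0, 0.001, 0, 1], [0, 0, 0.001, 0, 1], [0, 0, 0.001, 0, 1]],
  ],
)

```text
time: 6.25
tool_pos: [678.0, -209.8, 66.7]
orientation: [-0.0, 0.142, 0.99, 0.0]
force: [-0.3, 0.1, -1.0]
gripper_width: 0.5
grasp_force: 0.0
```

Call:
servo_tool(
  increments=[
    [[0, 0, 0.001, 0, 1], [0, 0, 0.001, 0, 1]],
  ],
)

```text
time: 6.45
tool_pos: [677.9, -209.8, 66.1]
orientation: [-0.0, 0.142, 0.99, 0.0]
force: [-0.3, 0.3, -0.9]
gripper_width: 0.4
grasp_force: 0.0
```

Call:
servo_tool(
  increments=[
    [[0, 0, 0.001, 0, 1], [0, 0, 0.001, 0, 1]],
  ],
)

```text
time: 6.65
tool_pos: [677.9, -209.8, 65.6]
orientation: [-0.0, 0.142, 0.99, 0.0]
force: [0.8, -0.3, 0.2]
gripper_width: 0.0
grasp_force: 0.0
```

```bash
python3 - <<'E'
from h import *
c=vision.read_camera("scene"); p=cloud(c); f=c["frame"].astype(int)
x,y,z=p[...,0],p[...,1],p[...,2]
# local tray-frame profile of heights, lips vs plate vs desk around tray
a=np.radians(-16.35);u=(x-638)*np.cos(a)+(y+195)*np.sin(a);v=-(x-638)*np.sin(a)+(y+195)*np.cos(a)
for lab,m in (("lip+x",(u>88)&(u<97)&(abs(v)<40)),("plate far",(u>50)&(u<70)&(abs(v+3)<15)),("desk beyond",(u>120)&(u<160)&(abs(v)<60)),("desk +y",(v>100)&(v<140)&(abs(u)<60))):
    print(lab,m.sum(),np.nanmedian(z[m]).round(1),np.nanstd(z[m]).round(1))
E
```

```text
lip+x 404 408.8 170.2
plate far 565 445.8 165.8
desk beyond 1025 1.3 1.5
desk +y 408 1.7 1.7
```

```bash
python3 - <<'E'
from h import *
go(678,-210,66,73.7)
c=vision.read_camera("scene")
a=c["frame"][190:340,220:370,::-1]; cv2.imwrite("pics/s2c.png",cv2.resize(a,None,fx=4,fy=4,interpolation=2))
p=cloud(c);z=p[...,2]; a=np.radians(-16.35);u=(p[...,0]-638)*np.cos(a)+(p[...,1]+195)*np.sin(a);v=-(p[...,0]-638)*np.sin(a)+(p[...,1]+195)*np.cos(a)
for lab,m in (("lip+x",(u>88)&(u<97)&(abs(v)<40)),("plate far",(u>55)&(u<70)&(abs(v+3)<15))):
    m&=z<85; print(lab,m.sum(),np.nanmedian(z[m]).round(1))
E
```

```text
t 6.7 pos [ 677.9 -209.8   65.7] yaw 73.67 f [ 0.31 -0.5  -0.47] w 0.2 row [-0.0002 -0.0003 -0.0007] -0.0009
lip+x 163 75.5
plate far 91 71.3
```

View pics/s2c.png

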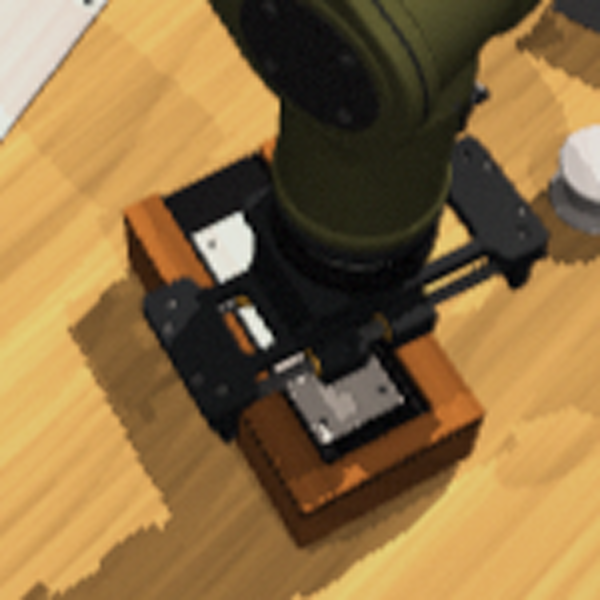

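The gripper is just above the plate and still shows no contact force, so I'll keep stepping down carefully.

Call:
servo_tool(
  increments=[
    [[0, 0, 0.001, 0, 1], [0, 0, 0.001, 0, 1]],
  ],
)

```text
time: 6.95
tool_pos: [677.9, -209.8, 65.1]
orientation: [-0.0, 0.142, 0.99, 0.0]
force: [-0.2, -0.8, -0.0]
gripper_width: 0.5
grasp_force: 0.0
```

Call:
servo_tool(
  increments=[
    [[0, 0, 0.001, 0, 1], [0, 0, 0.001, 0, 1]],
  ],
)

```text
time: 7.15
tool_pos: [677.9, -209.8, 64.6]
orientation: [-0.0, 0.142, 0.99, 0.0]
force: [0.3, -0.5, -0.3]
gripper_width: 0.9
grasp_force: 0.0
```

Call:
servo_tool(
  increments=[
    [[0, 0, 0.001, 0, 1], [0, 0, 0.001, 0, 1]],
  ],
)

```text
time: 7.35
tool_pos: [677.9, -209.8, 64.1]
orientation: [-0.0, 0.142, 0.99, 0.0]
force: [0.2, 0.4, -0.5]
gripper_width: 0.7
grasp_force: 0.0
```

Call:
servo_tool(
  increments=[
    [[0, 0, 0.001, 0, 1], [0, 0, 0.001, 0, 1]],
  ],
)

```text
time: 7.55
tool_pos: [677.9, -209.8, 63.6]
orientation: [-0.0, 0.142, 0.99, 0.0]
force: [-0.8, -0.0, 0.1]
gripper_width: 0.9
grasp_force: 0.0
```

Call:
servo_tool(
  increments=[
    [[0, 0, 0.001, 0, 1], [0, 0, 0.001, 0, 1]],
  ],
)

```text
time: 7.75
tool_pos: [678.0, -209.8, 63.1]
orientation: [-0.0, 0.142, 0.99, 0.0]
force: [-0.5, 1.1, -0.9]
gripper_width: 0.4
grasp_force: 0.0
```

Call:
servo_tool(
  increments=[
    [[0, 0, 0.001, 0, 1], [0, 0, 0.001, 0, 1]],
  ],
)

```text
time: 7.95
tool_pos: [677.9, -209.8, 62.6]
orientation: [-0.0, 0.142, 0.99, 0.0]
force: [1.0, 0.5, -0.1]
gripper_width: 0.4
grasp_force: 0.0
```

```bash
python3 - <<'E'
from h import *
go(678,-210,66,73.7)
c=vision.read_camera("scene");p=cloud(c)
z=p[...,2]; a=np.radians(-16.35);u=(p[...,0]-638)*np.cos(a)+(p[...,1]+195)*np.sin(a);v=-(p[...,0]-638)*np.sin(a)+(p[...,1]+195)*np.cos(a)
f=c["frame"].astype(int);h=f.sum(-1);sat=f.max(-1)-f.min(-1)
m=(z<80)&(z>62)&(abs(u)<75)&(abs(v)<30)&(sat<40)&(h>200)
for lo in range(-75,80,10):
    k=m&(u>=lo)&(u<lo+10); 
    if k.sum(): print(lo,k.sum(),np.median(z[k]).round(1),v[k].min().round(1),v[k].max().round(1))
E
```

```text
t 7.95 pos [ 677.9 -209.8   62.6] yaw 73.67 f [ 0.99  0.52 -0.14] w 0.4 row [-0.0002 -0.0003 -0.0068] -0.0009
-75 16 70.2 -26.3 3.2
-65 58 70.9 -28.6 2.1
-55 53 71.6 -28.0 0.5
-45 46 71.1 -28.8 -4.6
-35 7 72.4 -27.8 -9.5
-15 12 70.1 -28.0 -21.0
-5 20 71.4 -29.3 -20.5
5 12 70.9 -27.8 -20.8
15 1 70.0 -23.6 -23.6
25 7 71.2 -26.7 -12.3
35 26 70.7 -27.9 -11.1
45 90 71.2 -27.5 21.4
55 101 71.4 -27.3 21.9
65 99 71.2 -27.5 21.9
```

```bash
python3 - <<'E'
from h import *
for n in("scene","top"):
    c=vision.read_camera(n);p=cloud(c);x,y,z=p[...,0],p[...,1],p[...,2]
    M=rot().as_matrix(); s=ctrl.get_state()["tool_pos"]
    q=(p-s)@M   # tool frame
    for lo,hi in((-20,-5),(-40,-20),(-60,-40),(-80,-60),(-100,-80),(-130,-100),(-160,-130)):
        k=(q[...,2]>lo)&(q[...,2]<hi)&(abs(q[...,0])<45)&(abs(q[...,1])<100)
        print(n,lo,hi,k.sum(),(np.percentile(q[k],[2,50,98],axis=0).round(0).tolist() if k.sum()>3 else ""))
c=vision.read_camera("scene")
a=c["frame"][225:325,230:350,::-1]; cv2.imwrite("pics/s3c.png",cv2.resize(a,None,fx=6,fy=6,interpolation=2))
E
```

```text
scene -20 -5 1009 [[-44.0, -51.0, -15.0], [-21.0, -8.0, -10.0], [38.0, 56.0, -5.0]]
scene -40 -20 3 
scene -60 -40 4 [[-12.0, 13.0, -52.0], [-11.0, 14.0, -49.0], [-11.0, 16.0, -47.0]]
scene -80 -60 4 [[-10.0, 7.0, -77.0], [-7.0, 8.0, -71.0], [-5.0, 9.0, -67.0]]
scene -100 -80 93 [[-35.0, -85.0, -100.0], [-34.0, 7.0, -96.0], [-5.0, 83.0, -87.0]]
scene -130 -100 1627 [[-35.0, -93.0, -130.0], [-21.0, -24.0, -128.0], [29.0, 91.0, -101.0]]
scene -160 -130 445 [[-33.0, -90.0, -158.0], [-10.0, -40.0, -131.0], [28.0, 90.0, -130.0]]
top -20 -5 261 [[-42.0, 35.0, -13.0], [15.0, 46.0, -10.0], [44.0, 56.0, -6.0]]
top -40 -20 0 
top -60 -40 0 
top -80 -60 0 
top -100 -80 50 [[-19.0, 23.0, -100.0], [28.0, 55.0, -98.0], [36.0, 83.0, -87.0]]
top -130 -100 824 [[-30.0, 20.0, -129.0], [14.0, 69.0, -126.0], [36.0, 92.0, -101.0]]
top -160 -130 7 [[-13.0, 13.0, -134.0], [9.0, 75.0, -130.0], [24.0, 91.0, -130.0]]
```

View pics/s3c.png

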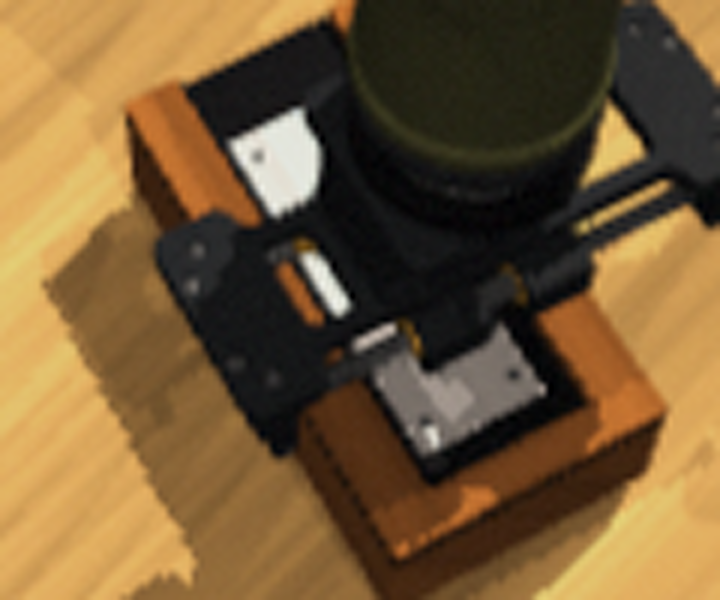

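Call:
servo_tool(
  increments=[
    [[0, 0, 0.001, 0, 1], [0, 0, 0.001, 0, 1]],
  ],
)

```text
time: 8.35
tool_pos: [677.9, -209.8, 62.1]
orientation: [-0.0, 0.142, 0.99, 0.0]
force: [0.1, 0.3, 1.1]
gripper_width: 0.4
grasp_force: 0.0
```

Call:
servo_tool(
  increments=[
    [[0, 0, 0.001, 0, 1], [0, 0, 0.001, 0, 1]],
  ],
)

```text
time: 8.55
tool_pos: [677.9, -209.8, 61.6]
orientation: [-0.0, 0.142, 0.99, 0.0]
force: [-0.0, -0.3, 0.8]
gripper_width: 0.5
grasp_force: 0.0
```

Call:
servo_tool(
  increments=[
    [[0, 0, 0.001, 0, 1], [0, 0, 0.001, 0, 1]],
  ],
)

```text
time: 8.75
tool_pos: [677.9, -209.9, 61.1]
orientation: [-0.0, 0.142, 0.99, 0.0]
force: [0.3, 0.0, -0.1]
gripper_width: 0.4
grasp_force: 0.0
```

Call:
servo_tool(
  increments=[
    [[0, 0, 0.001, 0, 1], [0, 0, 0.001, 0, 1]],
  ],
)

```text
time: 8.95
tool_pos: [677.9, -209.8, 60.6]
orientation: [-0.0, 0.142, 0.99, 0.0]
force: [0.2, 0.1, -0.2]
gripper_width: 0.6
grasp_force: 0.0
```

Call:
servo_tool(
  increments=[
    [[0, 0, 0.001, 0, 1], [0, 0, 0.001, 0, 1]],
  ],
)

```text
time: 9.15
tool_pos: [677.9, -209.8, 60.1]
orientation: [-0.0, 0.142, 0.99, 0.0]
force: [-0.4, 0.2, 1.0]
gripper_width: 0.7
grasp_force: 0.0
```

Call:
servo_tool(
  increments=[
    [[0, 0, 0.001, 0, 1], [0, 0, 0.001, 0, 1]],
  ],
)

```text
time: 9.35
tool_pos: [677.9, -209.8, 59.6]
orientation: [-0.0, 0.142, 0.99, 0.0]
force: [0.3, 0.3, 0.5]
gripper_width: 0.7
grasp_force: 0.0
```

```bash
python3 - <<'E'
from h import *
s=ctrl.get_state(); print(s["joint_torque"].round(2),s["torque"].round(3),s["force"])
E
```

```text
[-1.000e-02 -6.293e+01 -3.690e+00 -1.340e+01  0.000e+00  7.000e-02
 -0.000e+00] [ 0.026  0.016 -0.023] [0.31103559 0.30602181 0.52695718]
```

Call:
servo_tool(
  increments=[
    [[0, 0, 0.001, 0, 1], [0, 0, 0.001, 0, 1]],
  ],
)

```text
time: 9.55
tool_pos: [677.9, -209.8, 59.1]
orientation: [-0.0, 0.142, 0.99, 0.0]
force: [0.3, 0.0, -0.3]
gripper_width: 0.7
grasp_force: 0.0
```

Call:
servo_tool(
  increments=[
    [[0, 0, 0.001, 0, 1], [0, 0, 0.001, 0, 1]],
  ],
)

```text
time: 9.75
tool_pos: [677.9, -209.8, 58.6]
orientation: [-0.0, 0.142, 0.99, 0.0]
force: [-0.5, -0.5, 0.2]
gripper_width: 0.3
grasp_force: 0.0
```

Call:
servo_tool(
  increments=[
    [[0, 0, 0.001, 0, 1], [0, 0, 0.001, 0, 1]],
  ],
)

```text
time: 9.95
tool_pos: [677.9, -209.8, 58.1]
orientation: [-0.0, 0.142, 0.99, 0.0]
force: [0.0, 0.1, -0.7]
gripper_width: 0.6
grasp_force: 0.0
```

Call:
servo_tool(
  increments=[
    [[0, 0, 0.001, 0, 1], [0, 0, 0.001, 0, 1]],
  ],
)

```text
time: 10.15
tool_pos: [677.9, -209.8, 57.6]
orientation: [-0.0, 0.142, 0.99, 0.0]
force: [0.2, 0.2, -0.1]
gripper_width: 0.4
grasp_force: 0.0
```

Call:
servo_tool(
  increments=[
    [[0, 0, 0.001, 0, 1], [0, 0, 0.001, 0, 1]],
  ],
)

```text
time: 10.35
tool_pos: [677.9, -209.8, 57.1]
orientation: [-0.0, 0.142, 0.99, 0.0]
force: [-0.6, 0.7, -0.4]
gripper_width: 0.2
grasp_force: 0.0
```

Call:
servo_tool(
  increments=[
    [[0, 0, 0.001, 0, 1], [0, 0, 0.001, 0, 1]],
  ],
)

```text
time: 10.55
tool_pos: [677.9, -209.8, 56.6]
orientation: [-0.0, 0.142, 0.99, 0.0]
force: [0.3, -0.6, -0.8]
gripper_width: 0.2
grasp_force: 0.0
```

Call:
servo_tool(
  increments=[
    [[0, 0, 0.001, 0, 1], [0, 0, 0.001, 0, 1]],
  ],
)

```text
time: 10.75
tool_pos: [677.9, -209.8, 56.1]
orientation: [-0.0, 0.142, 0.99, 0.0]
force: [0.0, 0.4, 0.0]
gripper_width: 1.0
grasp_force: 0.0
```

Call:
servo_tool(
  increments=[
    [[0, 0, 0.001, 0, 1], [0, 0, 0.001, 0, 1]],
  ],
)

```text
time: 10.95
tool_pos: [677.9, -209.8, 55.6]
orientation: [-0.0, 0.142, 0.99, 0.0]
force: [0.3, -0.4, -0.2]
gripper_width: 0.3
grasp_force: 0.0
```

```bash
python3 - <<'E'
from h import *
c=vision.read_camera("top"); p=cloud(c);M=rot().as_matrix(); s=ctrl.get_state()["tool_pos"];q=(p-s)@M
a=c["frame"][90:220,240:390,::-1]; cv2.imwrite("pics/t4c.png",cv2.resize(a,None,fx=4.5,fy=4.5,interpolation=2))
E
```

```text
(no output)
```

View pics/t4c.png

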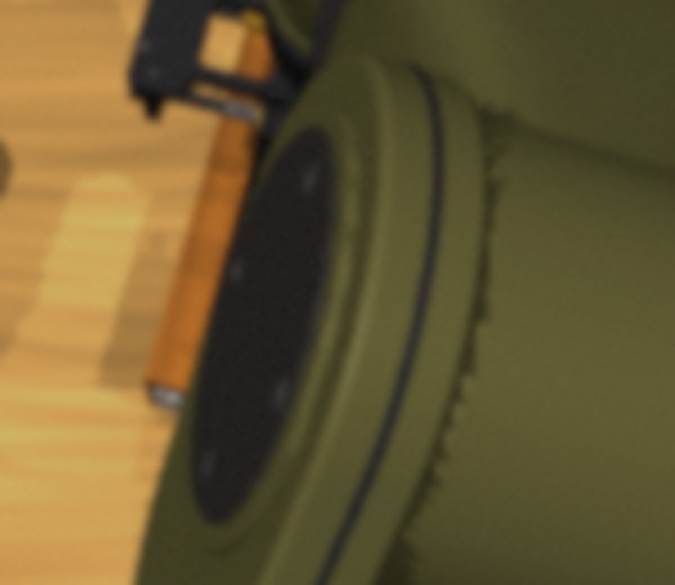

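The top view is mostly hidden by the arm. The depth data earlier put the gripper's body about 20 mm higher than the reported TCP implies, so contact is probably lower still.

Call:
servo_tool(
  increments=[
    [[0, 0, 0.001, 0, 1], [0, 0, 0.001, 0, 1]],
  ],
)

```text
time: 11.2
tool_pos: [677.9, -209.8, 55.1]
orientation: [-0.0, 0.142, 0.99, 0.0]
force: [0.1, 0.4, -0.0]
gripper_width: 0.5
grasp_force: 0.0
```

Call:
servo_tool(
  increments=[
    [[0, 0, 0.001, 0, 1], [0, 0, 0.001, 0, 1]],
  ],
)

```text
time: 11.4
tool_pos: [677.9, -209.8, 54.6]
orientation: [-0.0, 0.142, 0.99, 0.0]
force: [-0.4, -0.4, 0.1]
gripper_width: 0.4
grasp_force: 0.0
```

Call:
servo_tool(
  increments=[
    [[0, 0, 0.001, 0, 1], [0, 0, 0.001, 0, 1]],
  ],
)

```text
time: 11.6
tool_pos: [677.9, -209.8, 54.1]
orientation: [-0.0, 0.142, 0.99, 0.0]
force: [0.1, 1.1, -0.0]
gripper_width: 0.3
grasp_force: 0.0
```

Call:
servo_tool(
  increments=[
    [[0, 0, 0.001, 0, 1], [0, 0, 0.001, 0, 1]],
  ],
)

```text
time: 11.8
tool_pos: [677.9, -209.8, 53.6]
orientation: [-0.0, 0.142, 0.99, 0.0]
force: [-1.0, -0.3, -0.3]
gripper_width: 0.3
grasp_force: 0.0
```

```bash
python3 - <<'E'
from h import *
c=vision.read_camera("scene");p=cloud(c);M=rot().as_matrix(); s=ctrl.get_state()["tool_pos"];q=(p-s)@M
z=p[...,2]
for lo,hi in((-95,-80),(-80,-60),(-60,-40),(-40,-20),(-20,0),(0,20),(20,40),(40,60),(60,80),(80,95)):
    k=(q[...,1]>lo)&(q[...,1]<hi)&(abs(q[...,0])<45)&(z>82)&(z<220)
    print(lo,hi,k.sum(),np.percentile(z[k],[0,1,3,6,12,25]).round(0) if k.sum() else "")
print(s)
E
```

```text
-95 -80 304 [143. 145. 156. 167. 175. 180.]
-80 -60 340 [142. 154. 173. 179. 181. 181.]
-60 -40 267 [153. 153. 155. 156. 157. 173.]
-40 -20 236 [145. 146. 150. 153. 157. 163.]
-20 0 125 [146. 148. 148. 152. 155. 161.]
0 20 137 [ 92.  99. 107. 140. 149. 155.]
20 40 114 [144. 146. 150. 152. 156. 161.]
40 60 93 [154. 154. 155. 155. 156. 157.]
60 80 303 [143. 145. 149. 156. 158. 178.]
80 95 246 [142. 151. 157. 168. 180. 182.]
[ 677.93168873 -209.81751588   53.63779555]
```

The lowest body points sit at about 141 mm. With the 64 mm body offset that puts the real tip near 77 mm, so contact should come at a reported height of about 46.

Call:
servo_tool(
  increments=[
    [[0, 0, 0.002, 0, 1], [0, 0, 0.004, 0, 1], [0, 0, 0.004, 0, 1]],
  ],
)

```text
time: 12.15
tool_pos: [677.8, -209.8, 51.5]
orientation: [-0.0, 0.142, 0.99, 0.0]
force: [-0.2, 0.5, 0.1]
gripper_width: 0.4
grasp_force: 0.0
```

Call:
servo_tool(
  increments=[
    [[0, 0, 0.001, 0, 1], [0, 0, 0.001, 0, 1]],
  ],
)

```text
time: 12.35
tool_pos: [677.9, -209.8, 51.1]
orientation: [-0.0, 0.142, 0.99, 0.0]
force: [-0.7, 0.7, 0.5]
gripper_width: 0.3
grasp_force: 0.0
```

Call:
servo_tool(
  increments=[
    [[0, 0, 0.001, 0, 1], [0, 0, 0.001, 0, 1]],
  ],
)

```text
time: 12.55
tool_pos: [677.9, -209.9, 50.6]
orientation: [-0.0, 0.142, 0.99, 0.0]
force: [-0.3, 0.6, 0.2]
gripper_width: 0.4
grasp_force: 0.0
```

Call:
servo_tool(
  increments=[
    [[0, 0, 0.001, 0, 1], [0, 0, 0.001, 0, 1]],
  ],
)

```text
time: 12.75
tool_pos: [677.9, -209.8, 50.1]
orientation: [-0.0, 0.142, 0.99, 0.0]
force: [0.4, 0.3, -1.0]
gripper_width: 0.1
grasp_force: 0.0
```

Call:
servo_tool(
  increments=[
    [[0, 0, 0.001, 0, 1], [0, 0, 0.001, 0, 1]],
  ],
)

```text
time: 12.95
tool_pos: [678.0, -209.8, 49.7]
orientation: [0.0, 0.142, 0.99, 0.0]
force: [-1.0, -0.1, -0.3]
gripper_width: 0.5
grasp_force: 0.0
```

Call:
servo_tool(
  increments=[
    [[0, 0, 0.001, 0, 1], [0, 0, 0.001, 0, 1]],
  ],
)

```text
time: 13.15
tool_pos: [678.0, -209.8, 49.6]
orientation: [0.0, 0.142, 0.99, 0.0]
force: [-0.9, 0.0, 3.6]
gripper_width: 0.6
grasp_force: 2.0
```

Call:
servo_tool(
  increments=[
    [[0, 0, 0.001, 0, 1], [0, 0, 0.001, 0, 1]],
  ],
)

```text
time: 13.35
tool_pos: [678.1, -209.9, 49.7]
orientation: [0.0, 0.142, 0.99, -0.0]
force: [-1.0, 0.5, 7.3]
gripper_width: 0.3
grasp_force: 3.4
```

Call:
servo_tool(
  increments=[
    [[0, 0, 0.001, 0, 1], [0, 0, 0.001, 0, 1]],
  ],
)

```text
time: 13.55
tool_pos: [678.2, -209.9, 49.6]
orientation: [0.0, 0.142, 0.99, -0.0]
force: [-3.1, 0.4, 8.4]
gripper_width: 0.6
grasp_force: 4.6
```

Contact comes at a reported z of 49.7, so the real tip is about 20 mm above the reported TCP. Stiffness is about 7 N/mm. Now I'll slide the plate along tool +x (the tray's −x).

Call:
servo_tool(
  increments=[
    [[0.003, 0, -0.0004, 0, 1], [0.008, 0, -0.0004, 0, 1], [0.013, 0, -0.0004, 0, 1], [0.018, 0, -0.0004, 0, 1], [0.023, 0, -0.0004, 0, 1], [0.028, 0, -0.0004, 0, 1], [0.033, 0, -0.0004, 0, 1], [0.038, 0, -0.0004, 0, 1], [0.04, 0, -0.0004, 0, 1], [0.04, 0, -0.0004, 0, 1]],
  ],
)

```text
time: 14.55
tool_pos: [660.5, -204.4, 49.6]
orientation: [0.002, 0.142, 0.99, 0.0]
force: [1.7, -0.3, 5.8]
gripper_width: 0.5
grasp_force: 3.1
```

```bash
cat >> h.py <<'E'
def tray(n="scene"):
    c=vision.read_camera(n);p=cloud(c);x,y,z=p[...,0],p[...,1],p[...,2]
    a=np.radians(-16.35);u=(x-638)*np.cos(a)+(y+195)*np.sin(a);v=-(x-638)*np.sin(a)+(y+195)*np.cos(a)
    f=c["frame"].astype(int);h=f.sum(-1);sat=f.max(-1)-f.min(-1)
    m=(z<80)&(z>60)&(abs(u)<160)&(abs(v)<32)&(sat<45)&(h>220)
    print(n,"plate u",np.percentile(u[m],[1,3,97,99]).round(1),"v",np.percentile(v[m],[1,3,97,99]).round(1),m.sum())
    for lo in range(-160,80,15):
        k=m&(u>=lo)&(u<lo+15)
        if k.sum()>8: print(" u",lo,k.sum(),"z",np.median(z[k]).round(1),"v",np.percentile(v[k],[2,98]).round(1))
    return c
E
python3 - <<'E'
from h import *
go(678,-210,50,73.65); tray()
E
```

```text
t 14.55 pos [ 660.5 -204.4   49.6] yaw 73.67 f [ 1.65 -0.29  5.81] w 0.5 row [-0.0367 -0.0008 -0.0006] 0.0005
scene plate u [-85.2 -83.5  53.9  54.7] v [-28.  -27.1  19.5  21.2] 441
 u -85 70 z 71.1 v [-28.1  -1.8]
 u -70 66 z 71.6 v [-27.7  -4.4]
 u -55 20 z 71.3 v [-26.8 -11.8]
 u -25 16 z 71.1 v [-28.3 -23.5]
 u 20 49 z 70.6 v [-26.6  21.8]
 u 35 148 z 71.2 v [-26.4  21.2]
 u 50 57 z 70.9 v [-26.6  18.8]
```

The plate follows the finger without slipping.

Call:
servo_tool(
  increments=[
    [[0.006, 0, 0, 0, 1], [0.012, 0, 0, 0, 1], [0.018, 0, 0, 0, 1], [0.024, 0, 0, 0, 1], [0.03, 0, 0, 0, 1], [0.036, 0, 0, 0, 1], [0.042, 0, 0, 0, 1], [0.048, 0, 0, 0, 1], [0.054, 0, 0, 0, 1], [0.06, 0, 0, 0, 1]],
  ],
)

```text
time: 15.6
tool_pos: [632.1, -196.1, 49.6]
orientation: [0.002, 0.142, 0.99, 0.0]
force: [2.0, -0.5, 5.8]
gripper_width: 0.2
grasp_force: 3.0
```

Call:
servo_tool(
  increments=[
    [[0.006, 0, 0, 0, 1], [0.012, 0, 0, 0, 1], [0.018, 0, 0, 0, 1], [0.024, 0, 0, 0, 1], [0.03, 0, 0, 0, 1], [0.036, 0, 0, 0, 1], [0.042, 0, 0, 0, 1], [0.048, 0, 0, 0, 1], [0.05, 0, 0, 0, 1], [0.05, 0, 0, 0, 1]],
  ],
)

```text
time: 16.6
tool_pos: [607.9, -189.0, 49.6]
orientation: [0.002, 0.142, 0.99, 0.0]
force: [1.2, -0.5, 6.5]
gripper_width: 0.2
grasp_force: 3.5
```

```bash
python3 - <<'E'
from h import *
go(678,-210,50,73.65); tray()
E
```

```text
t 16.6 pos [ 607.9 -189.    49.6] yaw 73.67 f [ 1.19 -0.46  6.5 ] w 0.2 row [-0.1464 -0.001  -0.0002] 0.0006
scene plate u [-138.2 -136.9   -0.8   -0.2] v [-27.2 -26.8  20.2  21.9] 374
 u -145 35 z 71.4 v [-26.3  -3.7]
 u -130 52 z 71.7 v [-26.9  -6.4]
 u -115 10 z 72.2 v [-25.7 -13.4]
 u -85 14 z 69.2 v [-27.7 -24.1]
 u -55 12 z 71.3 v [-26.5 -15.9]
 u -40 34 z 71.2 v [-26.9  21.2]
 u -25 116 z 71.2 v [-26.3  21.1]
 u -10 98 z 71.3 v [-26.4  21.8]
```

Call:
servo_tool(
  increments=[
    [[0.005, 0, 0, 0, 1], [0.01, 0, 0, 0, 1], [0.015, 0, 0, 0, 1], [0.02, 0, 0, 0, 1], [0.02, 0, 0, 0, 1], [0.02, 0, -0.02, 0, 1], [0.02, 0, -0.08, 0, 1], [0.02, 0, -0.12, 0, 1], [0.02, 0, -0.12, 0, 0]],
  ],
)

```text
time: 17.55
tool_pos: [598.0, -186.2, 111.1]
orientation: [0.002, 0.142, 0.99, -0.0]
force: [-0.0, 0.5, 0.4]
gripper_width: 6.3
grasp_force: 0.0
```

```bash
python3 - <<'E'
from h import *
tray();c=tray("top")
p=cloud(c);x,y,z=p[...,0],p[...,1],p[...,2];f=c["frame"].astype(int);h=f.sum(-1);sat=f.max(-1)-f.min(-1)
go(678,-210,50,73.65)
for n in("scene","top"):
  for r in vision.regions_of(n,"plate"): 
    print(n,r["confidence"],r["pixel"],r["mask"].sum())
E
```

```text
scene plate u [-136.7 -131.6  -11.5  -10.5] v [-27.2 -26.6  21.3  22.3] 708
 u -145 27 z 71.4 v [-22.1  -5.7]
 u -130 36 z 71.7 v [-21.9  -4.9]
 u -100 21 z 71.5 v [-25.2  -2.1]
 u -85 75 z 71.1 v [-27.7  -0.8]
 u -70 110 z 71.5 v [-27.   21.7]
 u -55 136 z 71.4 v [-26.7  22.1]
 u -40 144 z 71.3 v [-26.9  22.2]
 u -25 149 z 71.2 v [-25.9  21.5]Traceback (most recent call last):
  File "<stdin>", line 2, in <module>
  File "h.py", line 24, in tray
    print(n,"plate u",np.percentile(u[m],[1,3,97,99]).round(1),"v",np.percentile(v[m],[1,3,97,99]).round(1),m.sum())
                      ~~~~~~~~~~~~~^^^^^^^^^^^^^^^^^^
    return _quantile_unchecked(
        a, q, axis, out, overwrite_input, method, keepdims, weights)
    return _ureduce(a,
                    func=_quantile_ureduce_func,
    ...<5 lines>...
                    overwrite_input=overwrite_input,
                    method=method)
    r = func(a, **kwargs)
    result = _quantile(arr,
                       quantiles=q,
    ...<2 lines>...
                       out=out,
                       weights=wgt)
    slices_having_nans = np.isnan(arr[-1, ...])
                                  ~~~^^^^^^^^^
IndexError: index -1 is out of bounds for axis 0 with size 0
```

```bash
python3 - <<'E'
from h import *
go(514,-161.3,75,73.8)
E
```

```text
t 17.65 pos [ 595.9 -186.   108.3] yaw 73.67 f [-1.41  0.25  0.16] w 14.1 row [0.1711 0.0014 0.0667] -0.0045
```

Call:
servo_tool(
  increments=[
    [[0.08, 0.0014, 0, -0.0045, 0], [0.16, 0.0014, 0, -0.0045, 0], [0.171, 0.0014, 0, -0.0045, 0], [0.171, 0.0014, 0, -0.0045, 0], [0.171, 0.0014, 0.03, -0.0045, 0], [0.171, 0.0014, 0.06, -0.0045, 0], [0.171, 0.0014, 0.066, -0.0045, 0], [0.171, 0.0014, 0.066, -0.0045, 0], [0.171, 0.0014, 0.066, -0.0045, 0]],
  ],
)

```text
time: 18.55
tool_pos: [515.4, -161.4, 75.6]
orientation: [0.001, 0.141, 0.99, 0.0]
force: [0.0, -0.8, 1.1]
gripper_width: 86.3
grasp_force: 0.0
```

```bash
python3 - <<'E'
from h import *
go(514,-161.3,29.5,73.8)
c=tray()
a=c["frame"][170:320,200:360,::-1]; cv2.imwrite("pics/s5c.png",cv2.resize(a,None,fx=4.5,fy=4,interpolation=2))
E
```

```text
t 18.55 pos [ 515.4 -161.4   75.6] yaw 73.8 f [ 0.04 -0.85  1.09] w 86.3 row [ 0.0029 -0.0006  0.0921] 0.0
scene plate u [-147.7 -144.5  -12.7  -10.5] v [-27.3 -26.6  21.   22.7] 1216
 u -160 31 z 71.7 v [-23.7  18.6]
 u -145 113 z 71.3 v [-26.7  19.6]
 u -130 113 z 71.5 v [-26.4  20.3]
 u -115 125 z 71.7 v [-26.4  19.7]
 u -100 122 z 71.5 v [-26.4  21.7]
 u -85 127 z 71.4 v [-26.7  20.8]
 u -70 139 z 71.4 v [-26.9  22.6]
 u -55 142 z 71.3 v [-27.8  22.9]
 u -40 146 z 71.5 v [-27.   22.5]
 u -25 151 z 71.3 v [-26.9  21.1]
```

View pics/s5c.png

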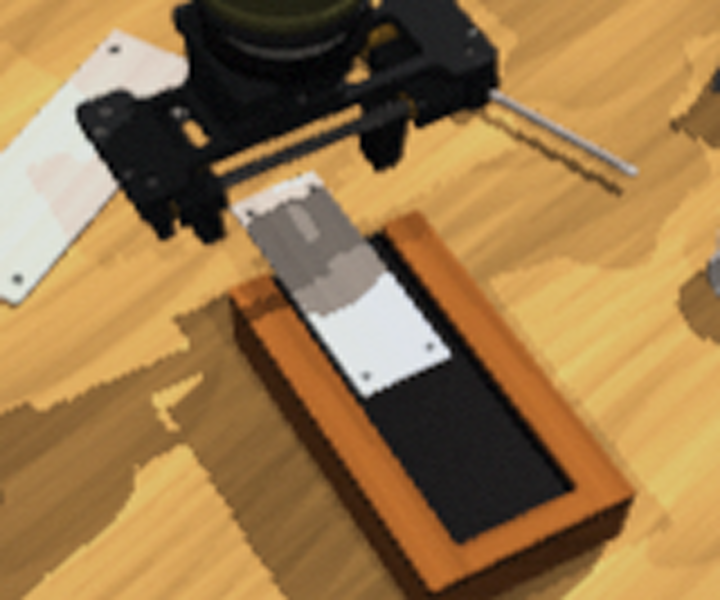

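The plate overhangs about 50 mm and the open fingers hang above it, with tips at full-image pixels (247,229) and (285,211). I'll measure the real tip height from those.

```bash
python3 - <<'E'
from h import *
c=vision.read_camera("scene");p=cloud(c);M=rot().as_matrix();s=ctrl.get_state()["tool_pos"];q=(p-s)@M
for u,v in((247,228),(285,210)):
    w=p[v-7:v+3,u-4:u+5].reshape(-1,3); g=q[v-7:v+3,u-4:u+5].reshape(-1,3); k=w[:,2]>78; o=np.argsort(w[k][:,2])
    print(w[k][o][:14:2].round(0).tolist(), g[k][o][:14:2].round(0).tolist())
print(s)
E
```

```text
[[511.0, -208.0, 98.0], [512.0, -206.0, 101.0], [511.0, -212.0, 102.0], [511.0, -214.0, 104.0], [511.0, -211.0, 105.0], [512.0, -209.0, 108.0], [509.0, -219.0, 108.0]] [[-9.0, -47.0, -22.0], [-9.0, -44.0, -25.0], [-10.0, -49.0, -26.0], [-10.0, -52.0, -28.0], [-10.0, -49.0, -29.0], [-10.0, -46.0, -32.0], [-10.0, -57.0, -32.0]]
[[540.0, -113.0, 98.0], [538.0, -115.0, 98.0], [540.0, -110.0, 99.0], [537.0, -117.0, 100.0], [533.0, -120.0, 103.0], [528.0, -118.0, 103.0], [539.0, -116.0, 104.0]] [[-10.0, 53.0, -22.0], [-9.0, 51.0, -22.0], [-9.0, 56.0, -23.0], [-9.0, 49.0, -24.0], [-6.0, 45.0, -27.0], [-0.0, 46.0, -27.0], [-10.0, 51.0, -28.0]]
[ 515.29681225 -161.38533211   75.89271088]
```

The tip is about 20 mm above the reported TCP, which agrees with the contact. I'll descend to a reported z of 29.5 and pinch.

Call:
servo_tool(
  increments=[
    [[0.003, -0.0006, 0.02, 0, 0], [0.003, -0.0006, 0.04, 0, 0], [0.003, -0.0006, 0.06, 0, 0], [0.003, -0.0006, 0.08, 0, 0], [0.003, -0.0006, 0.092, 0, 0], [0.003, -0.0006, 0.092, 0, 0], [0.003, -0.0006, 0.092, 0, 0]],
  ],
)

```text
time: 19.35
tool_pos: [513.0, -161.0, 29.2]
orientation: [-0.0, 0.141, 0.99, 0.0]
force: [0.0, 0.0, 0.4]
gripper_width: 87.9
grasp_force: 0.0
```

Call:
servo_tool(
  increments=[
    [[0, 0, 0, 0, 0.2], [0, 0, 0, 0, 0.3], [0, 0, 0, 0, 0.36], [0, 0, 0, 0, 0.4], [0, 0, 0, 0, 0.43], [0, 0, 0, 0, 0.46], [0, 0, 0, 0, 0.6], [0, 0, 0, 0, 0.6]],
  ],
  squeeze=12,
)

```text
time: 20.15
tool_pos: [513.1, -161.1, 29.4]
orientation: [0.0, 0.141, 0.99, 0.0]
force: [0.2, 0.1, 0.6]
gripper_width: 49.2
grasp_force: 12.0
```

Call:
servo_tool(
  increments=[
    [[0, 0, 0, 0, 1], [0, 0, 0, 0, 1], [0, 0, 0, 0, 1], [0, 0, 0, 0, 1]],
  ],
  squeeze=40,
)

```text
time: 20.55
tool_pos: [513.0, -161.1, 29.4]
orientation: [0.0, 0.141, 0.99, 0.0]
force: [0.6, -0.3, -0.3]
gripper_width: 48.2
grasp_force: 41.9
```

```bash
python3 - <<'E'
from h import *
go(514,-161.3,29.5,73.8);tray()
E
```

```text
t 20.55 pos [ 513.  -161.1   29.4] yaw 73.81 f [ 0.61 -0.33 -0.26] w 48.2 row [-0.0019  0.0002 -0.0002] 0.0003
scene plate u [-147.9 -133.   -12.4  -10.6] v [-27.3 -26.5  21.4  22.6] 1118
 u -160 25 z 71.1 v [-13.3  18.8]
 u -145 29 z 71.3 v [-13.5  21.1]
 u -130 112 z 71.3 v [-26.4  21.1]
 u -115 118 z 71.5 v [-26.1  21. ]
 u -100 125 z 71.6 v [-26.6  21.2]
 u -85 130 z 71.5 v [-27.2  21.6]
 u -70 138 z 71.4 v [-27.4  22.5]
 u -55 136 z 71.3 v [-26.6  23. ]
 u -40 151 z 71.2 v [-27.1  21.8]
 u -25 150 z 71.3 v [-26.8  22. ]
```

Call:
servo_tool(
  increments=[
    [[0, 0, -0.006, 0, 1], [0, 0, -0.012, 0, 1], [0, 0, -0.02, 0, 1], [0, 0, -0.03, 0, 1], [0, 0, -0.05, 0, 1], [0, 0, -0.08, 0, 1], [0, 0, -0.11, 0, 1], [0, 0, -0.15, 0, 1], [0, 0, -0.16, 0, 1], [0, 0, -0.16, 0, 1]],
  ],
)

```text
time: 21.6
tool_pos: [513.6, -161.4, 110.4]
orientation: [0.001, 0.141, 0.99, -0.0]
force: [0.3, 0.7, -1.0]
gripper_width: 48.3
grasp_force: 42.0
```

```bash
python3 - <<'E'
from h import *
for n in("top","scene"):
    d=np.load(n+"0.npz"); p=d["p"]; x,y,z=p[...,0],p[...,1],p[...,2].copy(); z-= -1.07 if n=="top" else 1.77
    J=np.hypot(x-640,y-165)<95
    a=np.radians(10.8);u=(x-640)*np.cos(a)+(y-165)*np.sin(a);v=-(x-640)*np.sin(a)+(y-165)*np.cos(a)
    print(n,"floor z",np.median(z[(abs(v)<20)&(u>-50)&(u<0)]),"bridge z",np.median(z[(abs(v)<20)&(u>8)&(u<30)]))
    for lo in range(-65,65,8):
        k=(u>=lo)&(u<lo+8)
        fl=v[k&(abs(z-54)<3)&(abs(v)<45)]; up=v[k&(z>58.5)&(abs(v)<60)]
        if len(up)<5: up=np.array([0.])
        if len(fl)<5: fl=np.array([0.])
        neg=up[up<0];pos=up[up>0]
        print(lo,len(fl),"floor",np.percentile(fl,[1,5,95,99]).round(1),"rails", np.percentile(neg,[2,98]).round(1) if len(neg) else "",np.percentile(pos,[2,98]).round(1) if len(pos) else "")
    k=(abs(v)<20)&(z>59); print("bridge u",np.percentile(u[k],[1,3,97,99]).round(1))
    k=(abs(v)<20)&(abs(z-54)<4); print("floor u",np.percentile(u[k],[1,3,97,99]).round(1))
# held plate
go(0,0,0)
c=vision.read_camera("scene");p=cloud(c);M=rot().as_matrix();s=ctrl.get_state()["tool_pos"]+[0,0,20];q=(p-[0,0,1.77]-s)@M
f=c["frame"].astype(int);m=(f.max(-1)-f.min(-1)<50)&(f.sum(-1)>250)&(abs(q[...,1])<32)&(q[...,2]<0)&(q[...,2]>-45)&(q[...,0]<30)&(q[...,0]>-130)
print(m.sum(),"x",np.percentile(q[m][:,0],[1,3,97,99]).round(1))
for lo in range(-125,30,15):
    k=m&(q[...,0]>=lo)&(q[...,0]<lo+15)
    if k.sum()>10: print(lo,k.sum(),np.median(q[k][:,2]).round(1),np.percentile(q[k][:,1],[2,98]).round(1))
E
```

```text
top floor z 53.71466641599336 bridge z 66.42308022658665
-65 88 floor [-43.  -36.9  34.5  41.4] rails [-42.7 -32.7] [33.9 44.1]
-57 81 floor [-44.2 -41.5  30.2  32.5] rails [-40.6 -30.6] [31.8 42.6]
-49 89 floor [-42.9 -40.3  29.9  33. ] rails [-38.2 -28.5] [30.4 40.7]
-41 84 floor [-43.9 -42.   28.9  44.1] rails [-46.5 -27.6] [27.9 43. ]
-33 77 floor [-42.9 -24.1  26.2  33.1] rails [-42.4 -26.9] [28.6 44.5]
-25 82 floor [-44.4 -41.1  27.6  29.3] rails [-42.7 -27.6] [29.2 43.8]
-17 74 floor [-43.6 -42.4  25.4  28.7] rails [-42.7 -27.1] [27.8 43.4]
-9 75 floor [-43.2 -29.1  25.8  27.7] rails [-42.6  -6.9] [ 6.6 43.7]
-1 29 floor [-43.7 -35.6  24.9  27.1] rails [-42.1  -0.3] [ 2.  42.1]
7 5 floor [-44.8 -44.7 -42.5 -42.5] rails [-42.7  -1. ] [ 1.6 43.5]
15 1 floor [0. 0. 0. 0.] rails [-42.6  -0.3] [ 2.5 43.4]
23 1 floor [0. 0. 0. 0.] rails [-42.7  -2. ] [ 0.5 43. ]
31 1 floor [0. 0. 0. 0.] rails [-42.5  -0.8] [ 1.  42.4]
39 1 floor [0. 0. 0. 0.] rails [-42.6  -1.9] [ 0.5 43.8]
47 1 floor [0. 0. 0. 0.] rails [-43.2  -0.7] [ 2.2 41.9]
55 1 floor [0. 0. 0. 0.] rails  
63 1 floor [0. 0. 0.
[... 1052 characters left out ...]
] [ 0.4 44.3]
39 6 floor [-44.9 -44.9 -40.9 -40.5] rails [-43.   -1.7] [ 0.7 43.2]
47 10 floor [-43.2 -43.   20.1  30.2] rails [-42.7  -1.3] [ 1.8 42.8]
55 1 floor [0. 0. 0. 0.] rails  
63 1 floor [0. 0. 0. 0.] rails  
bridge u [-615.4 -609.5   52.4   54.1]
floor u [-600.1  -59.8   32.1   53.7]
t 21.6 pos [ 513.6 -161.4  110.4] yaw 73.79 f [ 0.33  0.74 -1.01] w 48.3 row [1.0769 0.0231 0.2185] 0
1189 x [-1.190e+02 -1.167e+02 -1.000e-01  3.800e+00]
-125 107 -20.1 [-24.  23.]
-110 157 -20.1 [-24.3  23.5]
-95 156 -20.3 [-23.7  23.5]
-80 150 -20.7 [-23.   23.5]
-65 143 -20.7 [-24.1  23.2]
-50 139 -20.8 [-23.8  22.9]
-35 138 -20.6 [-23.9  23.3]
-20 134 -21.1 [-23.4  22.7]
-5 63 -21.0 [-13.3  22.3]
```

```bash
python3 - <<'E'
from h import *
go(446.5,128.5,80,100.8)
E
```

```text
t 21.65 pos [ 513.  -161.3  109.6] yaw 73.8 f [ 0.12 -0.26 -0.93] w 48.1 row [0.2894 0.5194 0.059 ] -0.9001
```

Call:
servo_tool(
  increments=[
    [[0.014, 0.026, 0, -0.05, 1], [0.043, 0.078, 0, -0.14, 1], [0.075, 0.135, 0, -0.24, 1], [0.107, 0.192, 0, -0.34, 1], [0.139, 0.249, 0, -0.44, 1], [0.171, 0.306, 0, -0.54, 1], [0.203, 0.363, 0, -0.64, 1], [0.235, 0.42, 0, -0.74, 1], [0.265, 0.475, 0.02, -0.84, 1], [0.285, 0.51, 0.04, -0.89, 1]],
  ],
)

```text
time: 22.65
tool_pos: [445.5, 127.4, 88.8]
orientation: [-0.0, -0.095, 0.995, 0.001]
force: [-0.1, 0.4, -0.6]
gripper_width: 47.7
grasp_force: 42.0
```

Call:
servo_tool(
  increments=[
    [[0.003, 0.005, 0.01, -0.01, 1], [0.004, 0.009, 0.02, -0.01, 1], [0.004, 0.009, 0.02, -0.01, 1], [0.004, 0.009, 0.02, -0.01, 1]],
  ],
)

```text
time: 23.05
tool_pos: [444.6, 126.2, 79.3]
orientation: [-0.0, -0.093, 0.996, -0.001]
force: [0.5, 1.1, 0.3]
gripper_width: 48.2
grasp_force: 42.0
```

```bash
cat >> h.py <<'E'
def jig(n,dz,show=None):
    c=vision.read_camera(n);p=cloud(c);p[...,2]-=dz
    d=p-np.array([632.6,164,4]); a=np.radians(10.8);u=d[...,0]*np.cos(a)+d[...,1]*np.sin(a);v=-d[...,0]*np.sin(a)+d[...,1]*np.cos(a);z=p[...,2]
    s=ctrl.get_state()["tool_pos"]; t=s-[632.6,164,4]; pt=s[2]+40.5
    print(n,"tcp u,v",(t[0]*np.cos(a)+t[1]*np.sin(a)).round(1),(-t[0]*np.sin(a)+t[1]*np.cos(a)).round(1),"exp plate top",pt.round(1))
    f=c["frame"].astype(int);m=(f.max(-1)-f.min(-1)<50)&(f.sum(-1)>250)&(abs(v)<34)&(abs(z-pt)<6)&(u>-220)&(u<7)
    if m.sum()<20: print("few"); return c
    print(" u",np.percentile(u[m],[1,3,97,99]).round(1))
    for lo in range(-210,10,15):
        k=m&(u>=lo)&(u<lo+15)
        if k.sum()>10: print(" ",lo,k.sum(),"z",np.median(z[k]).round(1),"v",np.percentile(v[k],[2,98]).round(1))
    return c
E
python3 - <<'E'
from h import *
go(446.5,128.5,16.5,100.8)
jig("scene",1.77);jig("top",-1.07)
E
```

```text
t 23.05 pos [444.6 126.2  79.3] yaw 100.69 f [0.5  1.12 0.27] w 48.2 row [-0.0048  0.004   0.1257] -0.0037
scene tcp u,v -191.5 -1.8 exp plate top 120.0
 u [-177.1 -174.7  -75.2  -73.1]
  -180 70 z 119.7 v [-27.1  22.3]
  -165 91 z 119.9 v [-26.3  21.6]
  -150 87 z 120.4 v [-27.6  20.4]
  -135 92 z 119.5 v [-26.6  21.3]
  -120 93 z 119.9 v [-26.5  21.8]
  -105 94 z 119.5 v [-26.2  20.3]
  -90 98 z 119.1 v [-27.6  21.6]
  -75 19 z 118.9 v [-27.3  20. ]
top tcp u,v -191.4 -1.7 exp plate top 120.1
 u [-150.  -144.2  -76.8  -75.1]
  -150 60 z 119.5 v [-26.9  -5.1]
  -135 135 z 119.5 v [-26.5  21.3]
  -120 159 z 119.2 v [-26.7  21.4]
  -105 160 z 119.3 v [-27.1  21.3]
  -90 152 z 119.4 v [-26.7  21. ]
```

Call:
servo_tool(
  increments=[
    [[0, 0.0052, 0.02, -0.0037, 1], [0, 0.0052, 0.04, -0.0037, 1], [0, 0.0052, 0.06, -0.0037, 1], [0, 0.0052, 0.08, -0.0037, 1], [0, 0.0052, 0.1, -0.0037, 1], [0, 0.0052, 0.115, -0.0037, 1], [0, 0.0052, 0.1185, -0.0037, 1], [0, 0.0052, 0.1185, -0.0037, 1], [0, 0.0052, 0.1185, -0.0037, 1]],
  ],
)

```text
time: 24.05
tool_pos: [444.1, 130.2, 20.3]
orientation: [0.0, -0.095, 0.995, 0.0]
force: [0.0, 0.2, -1.4]
gripper_width: 48.0
grasp_force: 42.0
```

```bash
python3 - <<'E'
from h import *
go(446.5,128.5,19.5,100.8)
jig("scene",1.77);jig("top",-1.07)
E
```

```text
t 24.05 pos [444.1 130.2  20.3] yaw 100.92 f [ 0.02  0.16 -1.4 ] w 48.0 row [-0.004  -0.0041  0.0017] 0.0039
scene tcp u,v -191.4 2.1 exp plate top 61.0
 u [-174.  -170.7    0.6    5.4]
  -180 55 z 61.2 v [-22.4  25.7]
  -165 86 z 61.1 v [-21.7  25.4]
  -150 85 z 61.1 v [-22.6  23.9]
  -135 82 z 61.4 v [-23.6  25.3]
  -120 87 z 60.8 v [-21.4  25.9]
  -105 85 z 61.1 v [-23.4  24.8]
  -90 87 z 60.5 v [-21.7  24.7]
  -75 19 z 60.6 v [-19.9  24.3]
  -60 17 z 55.9 v [-33.2  32.4]
  -45 45 z 57.5 v [-32.2  33.8]
  -30 51 z 60.9 v [-33.2  33.7]
  -15 56 z 59.2 v [-33.1  32.1]
  0 25 z 60.3 v [-32.2  32.5]
top tcp u,v -191.3 2.1 exp plate top 61.0
 u [-146.4 -141.8    1.9    6.3]
  -150 51 z 60.2 v [-22.5  -3.2]
  -135 127 z 60.7 v [-22.2  25.8]
  -120 134 z 60.5 v [-22.1  25.4]
  -105 140 z 60.4 v [-22.7  25.4]
  -90 138 z 60.1 v [-22.2  25.3]
  -60 33 z 56.4 v [-33.7  34. ]
  -45 56 z 57.6 v [-33.4  32.7]
  -30 71 z 59.1 v [-33.2  33.1]
  -15 65 z 59.3 v [-33.3  33.1]
  0 35 z 60.8 v [-33.2  33.5]
```

Call:
servo_tool(
  increments=[
    [[0, -0.0032, 0.002, 0.004, 1], [-0.006, -0.0032, 0.002, 0.004, 1], [-0.016, -0.0032, 0.002, 0.004, 1], [-0.026, -0.0032, 0.002, 0.004, 1], [-0.036, -0.0032, 0.002, 0.004, 1], [-0.046, -0.0032, 0.002, 0.004, 1], [-0.056, -0.0032, 0.002, 0.004, 1], [-0.066, -0.0032, 0.002, 0.004, 1], [-0.07, -0.0032, 0.002, 0.004, 1], [-0.07, -0.0032, 0.002, 0.004, 1]],
  ],
)

```text
time: 25.15
tool_pos: [479.0, 135.2, 19.1]
orientation: [0.0, -0.094, 0.996, 0.0]
force: [-0.2, 0.6, -1.1]
gripper_width: 48.1
grasp_force: 42.0
```

```bash
python3 - <<'E'
from h import *
go(446.5,128.5,19.5,100.8)
jig("scene",1.77);jig("top",-1.07)
E
```

```text
t 25.15 pos [479.  135.2  19.1] yaw 100.78 f [-0.16  0.56 -1.11] w 48.1 row [ 0.0665 -0.0011 -0.0007] -0.0006
scene tcp u,v -156.7 0.5 exp plate top 59.6
 u [-136.4 -133.3    3.3    5.5]
  -150 16 z 59.2 v [-24.1  23.4]
  -135 85 z 59.7 v [-24.1  23.4]
  -120 87 z 60.0 v [-23.8  23.8]
  -105 84 z 59.7 v [-24.5  23.1]
  -90 88 z 59.6 v [-24.3  24. ]
  -75 90 z 59.5 v [-24.2  23.9]
  -60 105 z 59.4 v [-31.2  30.1]
  -45 97 z 58.6 v [-32.2  33.2]
  -30 85 z 55.7 v [-32.8  33.2]
  -15 84 z 55.5 v [-32.5  31.6]
  0 45 z 55.6 v [-31.6  31.9]
top tcp u,v -156.9 0.5 exp plate top 59.6
 u [-177.3 -107.4    4.1    6.2]
  -180 17 z 60.6 v [-6.7 24.6]
  -120 20 z 59.1 v [-23.6  -6. ]
  -105 65 z 59.4 v [-24.9  17.3]
  -90 136 z 58.8 v [-23.8  24.4]
  -75 136 z 58.4 v [-24.2  24. ]
  -60 152 z 58.5 v [-32.3  31.9]
  -45 124 z 57.4 v [-33.2  32.4]
  -30 105 z 56.1 v [-33.   32.6]
  -15 106 z 55.6 v [-33.   32.2]
  0 60 z 55.8 v [-33.5  32.8]
```

Centred. I'll carry on to just short of the stop.

Call:
servo_tool(
  increments=[
    [[-0.006, 0, 0, 0, 1], [-0.016, 0, 0, 0, 1], [-0.026, 0, 0, 0, 1], [-0.036, 0, 0, 0, 1], [-0.046, 0, 0, 0, 1], [-0.056, 0, 0, 0, 1], [-0.066, 0, 0, 0, 1], [-0.074, 0, 0, 0, 1], [-0.076, 0, 0, 0, 1], [-0.076, 0, 0, 0, 1]],
  ],
)

```text
time: 26.25
tool_pos: [516.1, 142.3, 19.1]
orientation: [-0.0, -0.094, 0.996, 0.0]
force: [-1.2, 0.5, -0.7]
gripper_width: 48.3
grasp_force: 42.0
```

Call:
servo_tool(
  increments=[
    [[-0.006, 0, 0, 0, 1], [-0.016, 0, 0, 0, 1], [-0.026, 0, 0, 0, 1], [-0.036, 0, 0, 0, 1], [-0.046, 0, 0, 0, 1], [-0.05, 0, 0, 0, 1], [-0.05, 0, 0, 0, 1]],
  ],
)

```text
time: 26.95
tool_pos: [540.9, 147.0, 19.1]
orientation: [0.0, -0.094, 0.996, 0.0]
force: [0.4, -0.2, -0.6]
gripper_width: 48.6
grasp_force: 42.0
```

```bash
python3 - <<'E'
from h import *
go(554.5,149.1,17,100.8)
c=jig("scene",1.77);jig("top",-1.07)
a=c["frame"][120:240,320:460,::-1]; cv2.imwrite("pics/s6c.png",cv2.resize(a,None,fx=5,fy=5,interpolation=2))
E
```

```text
t 26.95 pos [540.9 147.   19.1] yaw 100.78 f [ 0.35 -0.23 -0.6 ] w 48.6 row [-0.0274 -0.0011  0.0043] -0.0006
scene tcp u,v -93.6 0.5 exp plate top 59.6
 u [-69.9 -67.5   4.7   6.1]
  -75 62 z 59.8 v [-24.1  23.9]
  -60 94 z 60.0 v [-26.3  25.5]
  -45 118 z 60.0 v [-32.1  33.1]
  -30 125 z 59.9 v [-31.8  32.7]
  -15 124 z 60.0 v [-33.2  32.1]
  0 58 z 59.5 v [-32.2  31.7]
top tcp u,v -93.8 0.5 exp plate top 59.6
 u [-114.9 -113.8    6.2    6.7]
  -120 48 z 60.4 v [-10.7  23.8]
  -45 55 z 59.7 v [-33.5  -6. ]
  -30 83 z 59.2 v [-32.6  13.6]
  -15 169 z 59.3 v [-33.2  31.8]
  0 83 z 58.9 v [-32.   31.6]
```

View pics/s6c.png

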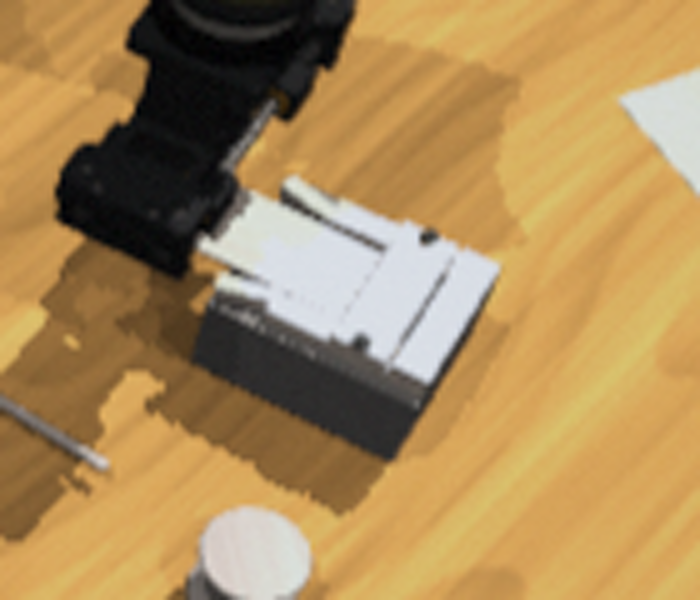

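The plate's end has gone under the bridge (crop 390,290), centred in the channel. Next I'll lower it most of the way and advance to near the stop.

Call:
servo_tool(
  increments=[
    [[-0.004, 0, 0.0015, 0, 1], [-0.008, 0, 0.003, 0, 1], [-0.012, 0, 0.003, 0, 1], [-0.016, 0, 0.003, 0, 1], [-0.018, 0, 0.003, 0, 1], [-0.018, 0, 0.003, 0, 1]],
  ],
)

```text
time: 27.65
tool_pos: [549.6, 148.7, 17.7]
orientation: [0.0, -0.094, 0.996, 0.0]
force: [-0.5, 0.1, -0.1]
gripper_width: 48.2
grasp_force: 42.0
```

Call:
servo_tool(
  increments=[
    [[-0.001, 0, 0, 0, 1], [-0.002, 0, 0, 0, 1], [-0.002, 0, 0, 0, 1]],
  ],
)

```text
time: 27.95
tool_pos: [550.4, 148.9, 17.7]
orientation: [0.0, -0.094, 0.996, 0.0]
force: [0.5, -0.4, -1.9]
gripper_width: 48.1
grasp_force: 42.0
```

Call:
servo_tool(
  increments=[
    [[-0.001, 0, 0, 0, 1], [-0.002, 0, 0, 0, 1], [-0.002, 0, 0, 0, 1]],
  ],
)

```text
time: 28.25
tool_pos: [551.4, 149.1, 17.7]
orientation: [0.0, -0.094, 0.996, 0.0]
force: [-0.2, -0.4, -1.1]
gripper_width: 48.0
grasp_force: 42.0
```

Now small steps to feel for the stop.

Call:
servo_tool(
  increments=[
    [[-0.001, 0, 0, 0, 1], [-0.001, 0, 0, 0, 1]],
  ],
)

```text
time: 28.45
tool_pos: [551.9, 149.1, 17.7]
orientation: [0.0, -0.094, 0.996, 0.0]
force: [-0.5, 0.5, -1.3]
gripper_width: 48.2
grasp_force: 42.0
```

Call:
servo_tool(
  increments=[
    [[-0.001, 0, 0, 0, 1], [-0.001, 0, 0, 0, 1]],
  ],
)

```text
time: 28.65
tool_pos: [552.4, 149.3, 17.7]
orientation: [0.0, -0.094, 0.996, 0.0]
force: [0.3, 0.2, -0.7]
gripper_width: 48.6
grasp_force: 42.0
```

Call:
servo_tool(
  increments=[
    [[-0.001, 0, 0, 0, 1], [-0.001, 0, 0, 0, 1]],
  ],
)

```text
time: 28.85
tool_pos: [552.9, 149.3, 17.7]
orientation: [0.0, -0.094, 0.996, 0.0]
force: [-0.3, 0.7, -0.3]
gripper_width: 48.4
grasp_force: 42.0
```

Call:
servo_tool(
  increments=[
    [[-0.001, 0, 0, 0, 1], [-0.001, 0, 0, 0, 1]],
  ],
)

```text
time: 29.05
tool_pos: [553.4, 149.4, 17.7]
orientation: [0.0, -0.094, 0.996, 0.0]
force: [1.6, 0.3, -0.0]
gripper_width: 47.8
grasp_force: 42.0
```

Call:
servo_tool(
  increments=[
    [[-0.001, 0, 0, 0, 1], [-0.001, 0, 0, 0, 1]],
  ],
)

```text
time: 29.25
tool_pos: [553.9, 149.6, 17.7]
orientation: [0.0, -0.094, 0.996, 0.0]
force: [0.6, 0.1, -1.3]
gripper_width: 48.2
grasp_force: 42.0
```

Call:
servo_tool(
  increments=[
    [[-0.001, 0, 0, 0, 1], [-0.001, 0, 0, 0, 1]],
  ],
)

```text
time: 29.45
tool_pos: [554.4, 149.6, 17.7]
orientation: [0.0, -0.094, 0.996, 0.0]
force: [0.4, -0.9, -1.5]
gripper_width: 48.4
grasp_force: 42.0
```

Call:
servo_tool(
  increments=[
    [[-0.001, 0, 0, 0, 1], [-0.001, 0, 0, 0, 1]],
  ],
)

```text
time: 29.65
tool_pos: [554.9, 149.7, 17.7]
orientation: [0.0, -0.094, 0.996, 0.0]
force: [-0.4, -0.5, -0.4]
gripper_width: 48.0
grasp_force: 42.0
```

Call:
servo_tool(
  increments=[
    [[-0.001, 0, 0, 0, 1], [-0.001, 0, 0, 0, 1]],
  ],
)

```text
time: 29.85
tool_pos: [555.4, 149.8, 17.7]
orientation: [0.0, -0.094, 0.996, 0.0]
force: [0.6, -0.5, -1.0]
gripper_width: 48.2
grasp_force: 42.0
```

Call:
servo_tool(
  increments=[
    [[-0.001, 0, 0, 0, 1], [-0.001, 0, 0, 0, 1]],
  ],
)

```text
time: 30.05
tool_pos: [555.8, 149.9, 17.7]
orientation: [0.0, -0.094, 0.996, 0.0]
force: [-0.0, 0.6, -0.9]
gripper_width: 48.2
grasp_force: 42.0
```

Call:
servo_tool(
  increments=[
    [[-0.001, 0, 0, 0, 1], [-0.001, 0, 0, 0, 1]],
  ],
)

```text
time: 30.25
tool_pos: [556.3, 150.0, 17.7]
orientation: [0.0, -0.094, 0.996, 0.0]
force: [0.6, -0.7, -1.0]
gripper_width: 48.1
grasp_force: 42.0
```

Call:
servo_tool(
  increments=[
    [[-0.001, 0, 0, 0, 1], [-0.001, 0, 0, 0, 1]],
  ],
)

```text
time: 30.45
tool_pos: [556.4, 150.0, 17.6]
orientation: [-0.0, -0.094, 0.996, -0.0]
force: [-0.9, 0.1, -0.1]
gripper_width: 48.4
grasp_force: 42.0
```

Call:
servo_tool(
  increments=[
    [[-0.001, 0, 0, 0, 1], [-0.001, 0, 0, 0, 1]],
  ],
)

```text
time: 30.65
tool_pos: [556.4, 150.0, 17.4]
orientation: [-0.001, -0.094, 0.996, -0.0]
force: [-1.7, 0.4, -1.0]
gripper_width: 48.1
grasp_force: 42.0
```

Call:
servo_tool(
  increments=[
    [[-0.001, 0, 0, 0, 1], [-0.001, 0, 0, 0, 1]],
  ],
)

```text
time: 30.85
tool_pos: [556.5, 149.9, 17.3]
orientation: [-0.001, -0.094, 0.996, -0.0]
force: [-5.3, -1.4, -1.2]
gripper_width: 48.0
grasp_force: 42.2
```

```bash
python3 - <<'E'
from h import *
go(554.5,149.1,17,100.8)
c=jig("scene",1.77)
E
```

```text
t 30.85 pos [556.5 149.9  17.3] yaw 100.81 f [-5.31 -1.44 -1.22] w 48.0 row [ 0.0042 -0.0008  0.0007] 0.0004
scene tcp u,v -77.4 0.4 exp plate top 57.9
 u [-52.8 -51.3   5.3   6.4]
  -60 57 z 58.6 v [-31.8  24.7]
  -45 110 z 58.3 v [-32.   32.8]
  -30 116 z 58.5 v [-31.5  31.1]
  -15 123 z 58.8 v [-32.7  31.2]
  0 57 z 58.3 v [-32.9  31.6]
```

Stop felt at 5 N. I'll ease the push a little and lower to the floor.

Call:
servo_tool(
  increments=[
    [[0.001, 0, 0.001, 0, 1], [0.001, 0, 0.001, 0, 1]],
  ],
)

```text
time: 31.1
tool_pos: [556.5, 149.9, 17.0]
orientation: [-0.001, -0.094, 0.996, -0.0]
force: [-4.9, -0.5, -0.6]
gripper_width: 48.0
grasp_force: 42.2
```

Call:
servo_tool(
  increments=[
    [[0, 0, 0.001, 0, 1], [0, 0, 0.001, 0, 1]],
  ],
)

```text
time: 31.3
tool_pos: [556.5, 149.9, 16.4]
orientation: [-0.001, -0.094, 0.996, -0.0]
force: [-5.3, -1.6, -1.1]
gripper_width: 48.1
grasp_force: 42.2
```

Call:
servo_tool(
  increments=[
    [[0, 0, 0.001, 0, 1], [0, 0, 0.001, 0, 1]],
  ],
)

```text
time: 31.5
tool_pos: [556.5, 149.9, 16.0]
orientation: [-0.001, -0.094, 0.996, -0.0]
force: [-5.4, -1.8, -0.6]
gripper_width: 48.1
grasp_force: 42.2
```

Call:
servo_tool(
  increments=[
    [[0, 0, 0.001, 0, 1], [0, 0, 0.001, 0, 1]],
  ],
)

```text
time: 31.7
tool_pos: [556.5, 149.9, 15.9]
orientation: [-0.001, -0.094, 0.996, -0.0]
force: [-6.4, 0.0, 2.9]
gripper_width: 48.0
grasp_force: 42.1
```

Call:
servo_tool(
  increments=[
    [[0, 0, 0.001, 0, 1], [0, 0, 0.001, 0, 1]],
  ],
)

```text
time: 31.9
tool_pos: [556.5, 149.9, 15.6]
orientation: [-0.001, -0.094, 0.996, -0.0]
force: [-5.3, -1.1, 4.8]
gripper_width: 48.1
grasp_force: 42.0
```

```bash
python3 - <<'E'
from h import *
s=ctrl.get_state();print(s["torque"].round(2))
c=jig("scene",1.77)
E
```

```text
[-0.26  1.34  0.02]
scene tcp u,v -77.3 0.4 exp plate top 56.1
 u [-53.8 -51.5   5.2   6.5]
  -60 57 z 57.7 v [-33.1  24.1]
  -45 106 z 57.6 v [-30.2  33.1]
  -30 103 z 57.1 v [-32.7  30.4]
  -15 113 z 58.3 v [-32.9  31.1]
  0 50 z 58.2 v [-31.4  29.7]
```

Floor contact. I'll release gently.

Call:
servo_tool(
  increments=[
    [[0, 0, -0.0006, 0, 1], [0, 0, -0.0006, 0, 1], [0, 0, -0.0006, 0, 1]],
  ],
  squeeze=4,
)

```text
time: 32.25
tool_pos: [557.3, 150.0, 15.5]
orientation: [0.0, -0.094, 0.996, -0.0]
force: [-4.8, -0.8, 0.3]
gripper_width: 49.6
grasp_force: 4.0
```

Call:
servo_tool(
  increments=[
    [[0, 0, 0, 0, 0.43], [0, 0, 0, 0, 0.4], [0, 0, 0, 0, 0.35], [0, 0, 0, 0, 0.2], [0, 0, 0, 0, 0], [0, 0, 0, 0, 0], [0, 0, 0, 0, 0], [0, 0, 0, 0, 0]],
  ],
)

```text
time: 33.05
tool_pos: [557.3, 150.2, 15.5]
orientation: [0.0, -0.094, 0.996, 0.0]
force: [0.5, -0.5, 0.4]
gripper_width: 87.7
grasp_force: 0.0
```

```bash
python3 - <<'E'
from h import *
go(554.5,149.1,17,100.8)
c=jig("scene",1.77)
E
```

```text
t 33.05 pos [557.3 150.2  15.5] yaw 100.8 f [ 0.55 -0.54  0.38] w 87.7 row [ 0.0059 -0.0011 -0.0031] -0.0
scene tcp u,v -76.6 0.5 exp plate top 56.0
 u [-91.2 -58.5   5.5   6.6]
  -60 65 z 57.0 v [-25.1  25.1]
  -45 108 z 57.2 v [-32.9  33.1]
  -30 102 z 57.5 v [-32.3  31.2]
  -15 113 z 57.3 v [-30.7  32.2]
  0 55 z 57.7 v [-30.7  33. ]
```

Free. I'll lift straight up, back away and look.

Call:
servo_tool(
  increments=[
    [[0, 0, -0.03, 0, 0], [0, 0, -0.08, 0, 0], [0, 0, -0.16, 0, 0], [0.04, 0, -0.24, 0, 0], [0.1, 0, -0.3, 0, 0], [0.18, 0, -0.32, 0, 0], [0.2, 0, -0.32, 0, 0], [0.2, 0, -0.32, 0, 0], [0.2, 0, -0.32, 0, 0]],
  ],
)

```text
time: 34.0
tool_pos: [460.3, 131.8, 175.7]
orientation: [0.001, -0.094, 0.996, 0.0]
force: [0.4, 0.3, 0.5]
gripper_width: 88.0
grasp_force: 0.0
```

```bash
python3 - <<'E'
from h import *
for n,dz in(("scene",1.77),("top",-1.07)):
    c=vision.read_camera(n);p=cloud(c);p[...,2]-=dz
    d=p-np.array([632.6,164,4]); a=np.radians(10.8);u=d[...,0]*np.cos(a)+d[...,1]*np.sin(a);v=-d[...,0]*np.sin(a)+d[...,1]*np.cos(a);z=p[...,2]
    f=c["frame"].astype(int);m=(f.max(-1)-f.min(-1)<50)&(f.sum(-1)>250)&(abs(z-57)<5)&(u>-140)&(u<6)
    for lo in range(-110,6,10):
        k=m&(u>=lo)&(u<lo+10)&(abs(v)<25.5)
        if k.sum()>5: print(n,lo,k.sum(),"z",np.median(z[k]).round(1),"v",np.percentile(v[k],[2,98]).round(1))
    print(np.percentile(u[m&(abs(v)<20)],[1,3]).round(1))
    for l in("spool","screwdriver","case"):
        for r in vision.regions_of(n,l)[:1]: print(l,r["pixel"],r["confidence"])
    if n=="scene": b=c["frame"][110:240,320:460,::-1]; cv2.imwrite("pics/s7c.png",cv2.resize(b,None,fx=5,fy=4.6,interpolation=2))
E
```

```text
scene -100 41 z 57.3 v [-22.2  21.6]
scene -90 59 z 57.5 v [-23.9  23.8]
scene -80 61 z 57.2 v [-23.6  24.4]
scene -70 62 z 56.7 v [-23.6  22.8]
scene -60 55 z 56.9 v [-23.3  23.4]
scene -50 65 z 57.2 v [-22.8  24.4]
scene -40 55 z 57.2 v [-23.3  22.4]
scene -30 57 z 57.4 v [-22.1  23.2]
scene -20 60 z 57.0 v [-21.2  24.8]
scene -10 56 z 57.3 v [-21.3  23.9]
scene 0 38 z 57.2 v [-23.5  23.1]
[-96.3 -94.4]
spool [368.5, 235.3] 0.81
screwdriver [292.9, 182.3] 0.71
case [170.5, 294.4] 0.65
top -90 26 z 56.6 v [ 5.9 25.1]
top -80 77 z 56.5 v [-23.4  24.5]
top -70 90 z 57.0 v [-23.4  24.4]
top -60 93 z 56.5 v [-24.1  23.8]
top -50 92 z 56.8 v [-24.9  24.6]
top -40 93 z 56.6 v [-23.7  25.1]
top -30 90 z 56.6 v [-23.7  24. ]
top -20 89 z 56.7 v [-24.4  24. ]
top -10 92 z 57.2 v [-24.3  24. ]
top 0 50 z 56.7 v [-24.4  22.7]
[-83.2 -78.8]
spool [220.9, 127.5] 0.57
screwdriver [223.5, 227.9] 0.76
case [397.2, 214.5] 0.62
```

View pics/s7c.png

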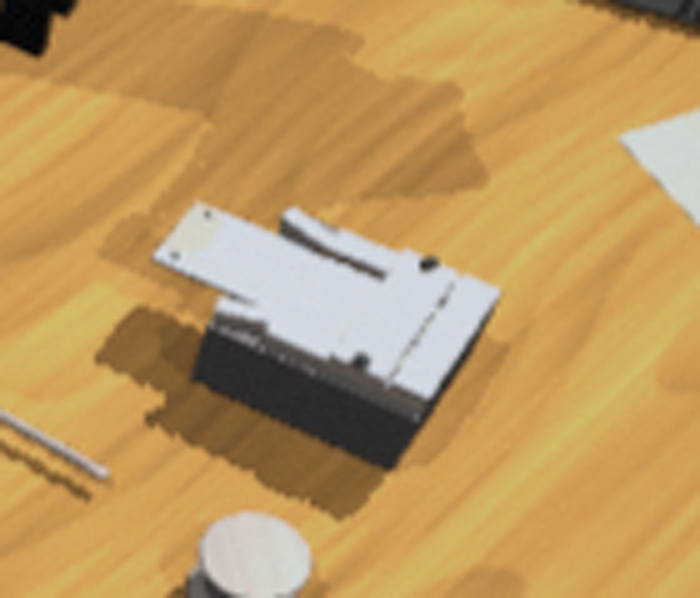

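The plate lies flat, centred under the bridge and against the stop. The bystanders have not moved.

```bash
python3 -c "
from plant import ticket
print(ticket.close_job())"
```

```text
the job is handed in; nothing more can be done
None
```

The job is handed in at about 34 s of the 72 s. The 140 mm plate was slid out, pinched, lifted and loaded into the jig, where it lies flat under the bridge against the end stop. The highest force I read was about 8 N, and the other things showed no sign of having moved.

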